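Sauce jars to dry, lids to their baskets

TASK

The sauce jars and their screw lids have been washed and lie on the draining mat. Put every jar upside down over a peg of its own on the drying rack, all the way down so that its mouth stands on the tray, and put every lid into the basket of its own colour. Leave everything else on the counter where it is.

Things in the scene. Friction and masses are not known exactly. Their poses are not given: they have to be found in the camera images.
- jar1: hollow white jar, 94 mm long, 80 g (+-30%): square body 54 x 54 x 78 mm, then a round neck (outside 40 mm); open mouth 34 mm wide, 90 mm deep. Origin: centre of the outside of the closed bottom; +z along the jar, out through the mouth; x, y normal to its flat sides. Starts lying on a flat side on the mat, mouth roughly away from the robot. Centre of mass 40 mm up z. May be absent.
- jar2: hollow white jar, 94 mm long, 80 g (+-30%): square body 54 x 54 x 78 mm, then a round neck (outside 40 mm); open mouth 34 mm wide, 90 mm deep. Origin: centre of the outside of the closed bottom; +z along the jar, out through the mouth; x, y normal to its flat sides. Starts lying on a flat side on the mat, mouth roughly away from the robot. Centre of mass 40 mm up z. May be absent.
- jar3: hollow white jar, 94 mm long, 80 g (+-30%): square body 54 x 54 x 78 mm, then a round neck (outside 40 mm); open mouth 34 mm wide, 90 mm deep. Origin: centre of the outside of the closed bottom; +z along the jar, out through the mouth; x, y normal to its flat sides. Starts lying on a flat side on the mat, mouth roughly away from the robot. Centre of mass 40 mm up z. May be absent.
- red_lid1: red plastic screw lid, a disc 44 mm in diameter and 15 mm high, 14 g, lying flat on the draining mat. Origin: centre of its underside, +z up through its top. May be absent.
- red_lid2: red plastic screw lid, a disc 44 mm in diameter and 15 mm high, 14 g, lying flat on the draining mat. Origin: centre of its underside, +z up through its top. May be absent.
- red_lid3: red plastic screw lid, a disc 44 mm in diameter and 15 mm high, 14 g, lying flat on the draining mat. Origin: centre of its underside, +z up through its top. May be absent.
- green_lid1: green plastic screw lid, a disc 44 mm in diameter and 15 mm high, 14 g, lying flat on the draining mat. Origin: centre of its underside, +z up through its top. May be absent.
- green_lid2: green plastic screw lid, a disc 44 mm in diameter and 15 mm high, 14 g, lying flat on the draining mat. Origin: centre of its underside, +z up through its top. May be absent.
- green_lid3: green plastic screw lid, a disc 44 mm in diameter and 15 mm high, 14 g, lying flat on the draining mat. Origin: centre of its underside, +z up through its top. May be absent.
- mat: dark draining mat, flat, 250 mm (x) x 350 mm (y), 3 mm thick, fixed to the counter. Origin: centre of its underside. Stands left or right of the baskets.
- rack: drying rack: white tray 110 mm (x) x 340 mm (y), fixed, its floor 12 mm above the counter, with an 18 mm high edge; three upright blue pegs in a row along its y axis, 115 mm apart. Origin: centre of its underside.
- peg1 (a point): foot of rack peg 1 (at +115 mm along the rack y axis), on the peg's axis, level with the tray floor. The peg is 12 mm in diameter and rises 65 mm above this point. A jar fully down stands on its mouth on the tray floor (its origin 94 mm above this point), with the peg inside it.
- peg2 (a point): foot of rack peg 2 (in the middle), on the peg's axis, level with the tray floor. The peg is 12 mm in diameter and rises 65 mm above this point. A jar fully down stands on its mouth on the tray floor (its origin 94 mm above this point), with the peg inside it.
- peg3 (a point): foot of rack peg 3 (at -115 mm along the rack y axis), on the peg's axis, level with the tray floor. The peg is 12 mm in diameter and rises 65 mm above this point. A jar fully down stands on its mouth on the tray floor (its origin 94 mm above this point), with the peg inside it.
- red_basket_in (a point): centre of the inner floor of the red lid basket, 5 mm above the counter. Open-topped fixed basket, 130 mm (x) x 120 mm (y) outside, 55 mm high, 4 mm walls; x and y axes parallel to its sides.
- green_basket_in (a point): centre of the inner floor of the green lid basket, 5 mm above the counter. Open-topped fixed basket, 130 mm (x) x 120 mm (y) outside, 55 mm high, 4 mm walls; x and y axes parallel to its sides.
- can: green drink can, 66 mm across, 115 mm high, upright; a bystander, to be left where it is. Origin: about the centre of its underside.
- soy_bottle: dark sauce bottle, 60 mm across, 200 mm high, upright; a bystander, to be left where it is. Origin: about the centre of its underside.
- dish_brush: wooden dish brush, 200 mm long and 32 mm high, lying on the robot's side of the rack; a bystander, to be left where it is. Origin: about the centre of its underside.
- sponge: yellow and green sponge block, 65 x 100 x 32 mm; a bystander, to be left where it is. Origin: about the centre of its underside.
Things that resemble listed ones, but are neither listed nor needed, are in the scene too. What is shaped like the green_lid3 but black or white is not meant.

How it is judged:
At the end, for the whole second after the job is handed in: Every jar present stands upside down (within about 9 degrees) over a peg of the rack, within 18 mm of the peg's axis and within 6 mm of fully down; every lid present lies inside the basket of its own colour, below its rim; all at rest (((horizontal distance between jar1 and peg1 below 0.018 m and z of jar1 in the frame of peg1 between 0.088 and 0.1 m) or (horizontal distance between jar1 and peg2 below 0.018 m and z of jar1 in the frame of peg2 between 0.088 and 0.1 m) or (horizontal distance between jar1 and peg3 below 0.018 m and z of jar1 in the frame of peg3 between 0.088 and 0.1 m)) and angle between each of jar1, jar2, jar3's own z axis and vertical above 2.98 rad and linear speed of each of jar1, jar2, jar3, red_lid1, red_lid2, red_lid3, green_lid1, green_lid2, green_lid3 below 0.02 m/s and ((horizontal distance between jar2 and peg1 below 0.018 m and z of jar2 in the frame of peg1 between 0.088 and 0.1 m) or (horizontal distance between jar2 and peg2 below 0.018 m and z of jar2 in the frame of peg2 between 0.088 and 0.1 m) or (horizontal distance between jar2 and peg3 below 0.018 m and z of jar2 in the frame of peg3 between 0.088 and 0.1 m)) and ((horizontal distance between jar3 and peg1 below 0.018 m and z of jar3 in the frame of peg1 between 0.088 and 0.1 m) or (horizontal distance between jar3 and peg2 below 0.018 m and z of jar3 in the frame of peg2 between 0.088 and 0.1 m) or (horizontal distance between jar3 and peg3 below 0.018 m and z of jar3 in the frame of peg3 between 0.088 and 0.1 m)) and x of red_lid1 in the frame of red_basket_in between -0.063 and 0.063 m and y of red_lid1 in the frame of red_basket_in between -0.058 and 0.058 m and z of each of red_lid1, red_lid2, red_lid3 in the frame of red_basket_in below 0.048 m and x of red_lid2 in the frame of red_basket_in between -0.063 and 0.063 m and y of red_lid2 in the frame of red_basket_in between -0.058 and 0.058 m and x of red_lid3 in the frame of red_basket_in between -0.063 and 0.063 m and y of red_lid3 in the frame of red_basket_in between -0.058 and 0.058 m and x of green_lid1 in the frame of green_basket_in between -0.063 and 0.063 m and y of green_lid1 in the frame of green_basket_in between -0.058 and 0.058 m and z of each of green_lid1, green_lid2, green_lid3 in the frame of green_basket_in below 0.048 m and x of green_lid2 in the frame of green_basket_in between -0.063 and 0.063 m and y of green_lid2 in the frame of green_basket_in between -0.058 and 0.058 m and x of green_lid3 in the frame of green_basket_in between -0.063 and 0.063 m and y of green_lid3 in the frame of green_basket_in between -0.058 and 0.058 m); the robot touches nothing.
It fails at once if the can or the bottle is tipped over or pushed more than 4 cm from its place (distance of any of can, soy_bottle from where it was at the start of the episode above 0.04 m or angle between any of can, soy_bottle's own z axis and vertical above 0.5 rad).
It fails at once if the brush or the sponge is pushed more than 4 cm from its place (distance of any of dish_brush, sponge from where it was at the start of the episode above 0.04 m).
Of jar1, jar2, jar3 only 2 to 3 are there at a start; the rules pass over those that are not, and their reading is None.
Of red_lid1, red_lid2, red_lid3, green_lid1, green_lid2, green_lid3 only 4 to 6 are there at a start; the rules pass over those that are not, and their reading is None.
At some moment in a run one of jar1, jar2, jar3, red_lid1, red_lid2, red_lid3, green_lid1, green_lid2, green_lid3 may be knocked a few centimetres aside while the robot is not near it.
Once in a run the grip may slacken for a moment while it holds something.
It also fails if it takes over 210 s, if anything falls off the work surface, if the arm or the gripper's body presses on something with over 40 N, if the wrist force passes 120 N, or if a joint passes its speed limit or range.

ROBOT

A 7-joint arm with a two-finger parallel gripper is mounted at the origin on the work surface. World frame = base frame: x ahead of the robot, y to its left, z up, the work surface at z = 0. Lengths are in m, angles in rad, forces in N, time in s.
With the tool pointing down it reaches from about 0.4 to 0.85 m from the base axis. Payload 4.5 kg.
Tool frame: the origin (TCP) lies between the finger pads; the fingertips stand r.tip_reach ahead of it and the grasp point (between the pads) lies 3 mm ahead of it (r.tip_reach is the distance from the TCP to the fingertips, in m); z points along the fingers, y is the line along which they close (so a half turn about z gives the same grasp; the last joint's range is limited). The gripper opens to 88 mm and grips with 3 to 60 N. Pads are 18 mm wide; open, the fingers measure 123 mm over their backs; the gripper's body (75 mm by 187 mm) begins 45 mm behind the grasp point.
Start: joints at [-1.167, 0.689, -0.195, 1.565, 0.157, 0.902, -0.215], TCP at [0.226, 0.583, 0.261] pointing down, gripper open.
Joint ranges: [-3.01, 3.01], [-0.46, 2.08], [-1.47, 1.51], [0.13, 2.56], [-1, 4.14], [0.04, 2.09], [-2.66, 2.66]. Speed limits (rad/s): [2.57, 2.57, 3.14, 3.14, 3.14, 3.14, 3.14].

INTERFACE

Orientations are given as a unit quaternion [x, y, z, w].
In Python, from plant import r gives the robot as it stands.
- The arm moves only by the tool step_arm, never from a script. Its argument "motion" is a list of rows, each an object with "dp": the shift along the tool's x, y, z in mm, a list of three; "twist": the turn, a rotation vector about the tool's x, y, z in rad, a list of three; "hand": the opening, from -1 (shut) to 1 (fully open). In form: [{"dp": [dx, dy, dz], "twist": [rx, ry, rz], "hand": hand}, ...]. A call has 1 to 5 rows; each row is the pose to reach, as a shift and turn from the pose commanded when the call began, along the tool's axes at that moment; what a row does not reach only later rows make up. A row lasts 1/8 s, in which the tool goes at most 62.5 mm and 10.7 degrees, less where a joint would pass 70% of its speed; a pose out of reach is approached as far as the arm can. A call with a gripper value outside its range is refused whole. The fingers move at their own pace and stop on an object; "force" is the grip in N (left out, the last holds). Time passes only in rows, so rows that repeat a pose let the fingers close. It gives the time, the measured TCP pose, the force, the opening and the grip force at its end, in the units of the state.
- r.get_state(): the state, without advancing time (a new reading comes with each control period).
- r.snapshot(name): name is "side" or "top"; returns a dict with "pixels" (384x512x3 uint8, red, green, blue), "depth" (384x512 float32, m along the optical axis (not along the pixel's ray), 0 where there is no reading), "fx", "fy", "cx", "cy" (pixels), "D" ([k1, k2, p1, p2, k3] as OpenCV has them; the pictures are not rectified), "xyz" and "orientation" of the camera in the world. Camera axes: x right, y down, z forward; pixel columns grow to the right and rows downward; lengths in m; the calibration is good to about 2 mm. A picture is of the moment at which its call begins.
- r.finish_job(): hands the job in; it is judged then, once.
Trained networks look in the newest picture that a camera, given by its name, has taken for a name from the list of things; names that differ only in an ending like _2 or _b are one class to them, and where a whole thing is asked for, a point or a joint stands for the part that bears it (a point fixed in the world has none). Each returns a list of dicts, best first, with "score" (0 to 1); they miss things now and then, are a little off and sometimes report something else, mostly with a low value. They report only what shows in the picture. A call takes as long as a camera call. They do not tell look-alikes from the thing itself.
- r.search_frame(camera, thing): "at" ([x, y, z] in m, in the coordinates of the camera as it stood for that picture, good to about 4 mm: the middle of the surface that is visible of it).
The state is a dict: "clock": time; "q": joint angles; "qd": joint speeds; "joint_torque": joint torques, N m; "tool_pos": TCP position; "eef_rot": TCP orientation; "contact_force": force on the tool from outside, world axes, zero at the start; "moment": the same for the moment, N m; "opening": opening from 0.0 (shut) to 1.0 (fully open); "finger_force": force on a finger pad.
Only numpy, scipy, OpenCV 4.12 (cv2) and the standard library are available. Lean on these libraries where they do the work, as an engineer would, in place of code of your own. Each camera call takes 0.05 s, during which the arm holds its last target. There are 200 camera calls.

## Working session

There is one attempt and no reset: what is moved stays moved. The work goes in short steps, Python scripts to look and compute and a tool call to move; the robot and the scene stay as the last step left them, time stands still between calls to the robot, and variables do not carry over. Pictures are saved under pics/ and viewed, at most 14 in all, crops included, and the job is handed in when it is done.

Besides the shell and the picture viewer there is one more tool, called after "Call:" by a JSON object that holds its "method" and its "body". step_arm: Moves the arm, as the interface text tells. Its arguments: {"type":"object","properties":{"motion":{"type":"array"},"force":{"type":"number"}},"required":["motion"]}

```bash
ls; mkdir -p pics
python3 - <<'E'
from plant import r
import cv2,numpy as np
s=r.get_state();print({k:np.round(v,3) for k,v in s.items()}, r.tip_reach)
for n in("top","side"):
    d=r.snapshot(n);cv2.imwrite(f"pics/{n}0.png",d["pixels"][:,:,::-1]);np.savez(f"{n}0.npz",**d)
    print(n,d["fx"],d["cx"],d["cy"],d["D"],d["xyz"],d["orientation"])
E
```

```text
pics
{'clock': np.float64(0.0), 'q': array([-1.167,  0.69 , -0.195,  1.566,  0.157,  0.903, -0.215]), 'qd': array([-0.   ,  0.001,  0.   , -0.001,  0.001,  0.   , -0.   ]), 'joint_torque': array([-0.0000e+00, -5.2757e+01, -1.2670e+00, -1.5343e+01, -5.3000e-02,
        7.0000e-03,  0.0000e+00]), 'tool_pos': array([0.226, 0.582, 0.26 ]), 'eef_rot': array([ 0.184,  0.983, -0.001, -0.   ]), 'contact_force': array([ 0.294, -0.613,  0.051]), 'moment': array([ 0.009, -0.013, -0.03 ]), 'finger_force': np.float64(0.0), 'opening': np.float64(0.997)} 0.022
top 464.78570302283043 262.1194896132947 193.439508978453 [-0.02894299  0.          0.          0.          0.        ] [ 0.45999472 -0.0364924   1.32538828] [ 0.70816764 -0.70507955  0.03062701 -0.02057705]
side 366.07626300185854 254.97370283160527 193.17008106672927 [0.00451423 0.         0.         0.         0.        ] [ 0.36873841 -0.87031234  0.82814831] [ 0.9114637  -0.10560179  0.0410885  -0.39546671]
```

View pics/top0.png

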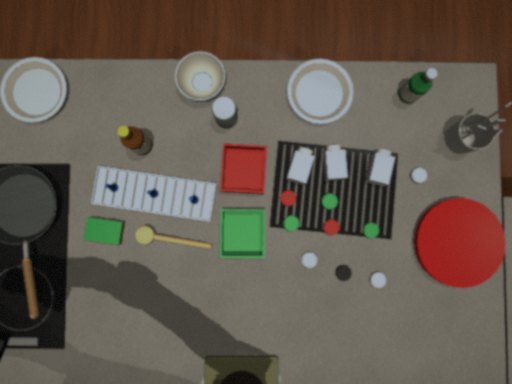

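View pics/side0.png

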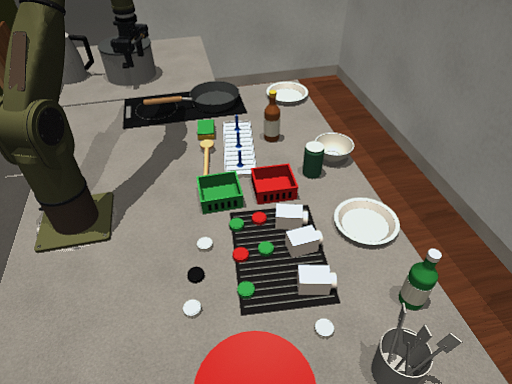

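```bash
cat > h.py <<'E'
import numpy as np,cv2
from scipy.spatial.transform import Rotation as R
from plant import r
def world(d,pts): return R.from_quat(d["orientation"]).apply(np.atleast_2d(pts))+d["xyz"]
def cloud(d):
    K=np.array([[d["fx"],0,d["cx"]],[0,d["fy"],d["cy"]],[0,0,1.]])
    v,u=np.mgrid[:384,:512]
    p=cv2.undistortPoints(np.stack([u.ravel(),v.ravel()],1).astype(float)[:,None],K,np.array(d["D"]))[:,0]
    z=d["depth"].ravel()
    return world(d,np.c_[p*z[:,None],z]).reshape(384,512,3)
def proj(d,X):
    K=np.array([[d["fx"],0,d["cx"]],[0,d["fy"],d["cy"]],[0,0,1.]])
    c=R.from_quat(d["orientation"]).inv().apply(np.atleast_2d(X)-d["xyz"])
    return cv2.projectPoints(c[:,None],np.zeros(3),np.zeros(3),K,np.array(d["D"]))[0][:,0]
E
python3 - <<'E'
from h import *
for cam in("top","side"):
    d=r.snapshot(cam)
    for t in "jar1 red_lid1 green_lid1 mat rack can soy_bottle dish_brush sponge red_basket_in green_basket_in peg1".split():
        try: L=r.search_frame(cam,t)
        except Exception as e: print(t,e);continue
        for o in L:
            w=world(d,o["at"])[0];print(cam,t,round(o["score"],2),w.round(3),proj(d,w)[0].round())
E
```

```text
top jar1 0.9 [ 0.623 -0.378  0.059] [380. 168.]
top jar1 0.81 [ 0.634 -0.255  0.058] [335. 164.]
top jar1 0.75 [ 0.625 -0.164  0.058] [302. 167.]
top red_lid1 0.68 [ 0.542 -0.135  0.019] [290. 198.]
top red_lid1 0.55 [ 0.458 -0.254  0.022] [333. 228.]
top green_lid1 0.75 [ 0.474 -0.133  0.018] [290. 222.]
top green_lid1 0.73 [ 0.333 -0.286  0.017] [344. 273.]
top green_lid1 0.72 [ 0.311 -0.377  0.016] [377. 281.]
top green_lid1 0.71 [ 0.372 -0.192  0.02 ] [311. 259.]
top green_lid1 0.7 [ 0.607 -0.497  0.014] [417. 176.]
top green_lid1 0.65 [ 0.538 -0.242  0.021] [328. 200.]
top green_lid1 0.6 [ 0.454 -0.359  0.019] [370. 230.]
top mat 0.34 [ 0.625 -0.38   0.059] [380. 168.]
top rack 0.74 [0.55  0.252 0.012] [153. 195.]
top can 0.46 [ 0.63  -0.16   0.061] [301. 165.]
top soy_bottle 0.82 [0.687 0.28  0.132] [134. 139.]
top dish_brush 0.74 [0.424 0.233 0.03 ] [158. 240.]
top dish_brush 0.53 [ 0.538 -0.246  0.02 ] [330. 200.]
top sponge 0.94 [0.446 0.381 0.035] [104. 232.]
top sponge 0.67 [ 0.542 -0.132  0.018] [289. 198.]
top red_basket_in 0.79 [ 0.625 -0.001  0.004] [243. 169.]
top gre
[... 978 characters left out ...]
0.78 [ 0.534 -0.314  0.006] [271. 269.]
side mat 0.3 [ 0.532 -0.253  0.021] [265. 248.]
side rack 0.65 [0.555 0.24  0.011] [239. 148.]
side can 0.64 [0.764 0.019 0.08 ] [313. 160.]
side can 0.42 [ 0.47  -0.144  0.02 ] [235. 224.]
side soy_bottle 0.61 [0.686 0.266 0.099] [271. 119.]
side soy_bottle 0.38 [0.628 0.01  0.022] [274. 182.]
side dish_brush 0.54 [0.424 0.248 0.026] [203. 148.]
side sponge 0.91 [0.448 0.359 0.029] [206. 130.]
side sponge 0.72 [ 0.463 -0.257  0.017] [241. 255.]
side red_basket_in 0.61 [0.628 0.009 0.021] [273. 182.]
side green_basket_in 0.86 [0.443 0.01  0.02 ] [218. 191.]
side peg1 0.64 [0.551 0.238 0.013] [238. 148.]
side peg1 0.38 [ 0.54  -0.133  0.02 ] [258. 217.]
```

The top view shows 3 white jars on the mat around (302,165), (336,163) and (382,167). There are red lids at (288,198) and (332,227), and green lids at (330,201), (292,223) and (371,230). The pegs are at about (113,187), (153,193) and (194,199). The black and white lids off the mat are decoys. The side view agrees. Next I refine these positions with colour and depth.

```bash
cat >> h.py <<'E'
def comps(d,mask,minpx=8):
    n,l,st,c=cv2.connectedComponentsWithStats(mask.astype(np.uint8))
    return [l==i for i in range(1,n) if st[i,4]>=minpx]
def things(d,draw=False):
    P=cloud(d);hsv=cv2.cvtColor(d["pixels"],cv2.COLOR_RGB2HSV).astype(int)
    H,S,V=hsv[...,0],hsv[...,1],hsv[...,2]
    on=(P[...,0]>.38)&(P[...,0]<.75)&(P[...,1]<-.07)&(P[...,1]>-.47)
    o={}
    for n,m in(("red",(H<8)|(H>172)),("green",(H>45)&(H<80))):
        o[n]=[np.r_[np.median(P[k],0),k.sum()].round(4) for k in comps(d,m&(S>130)&(V>60)&on&(P[...,2]<.04)&(P[...,2]>.008),25)]
    o["jar"]=[]
    for k in comps(d,on&(S<60)&(V>100)&(P[...,2]>.053)&(P[...,2]<.066),100):
        q=P[k];(c,s,a)=cv2.minAreaRect(q[:,:2].astype(np.float32))
        if s[0]<s[1]: a+=90
        a=(a+90)%180-90
        o["jar"].append((np.round(c,4),np.round(s,4),round(a,1),np.median(q[:,2]).round(4)))
    return o
E
python3 - <<'E'
from h import *
d=r.snapshot("top")
for k,v in things(d).items():
    for x in v: print(k,x)
P=cloud(d);hsv=cv2.cvtColor(d["pixels"],cv2.COLOR_RGB2HSV).astype(int)
b=(hsv[...,0]>100)&(hsv[...,0]<130)&(hsv[...,1]>130)&(P[...,1]>.08)&(P[...,1]<.45)&(P[...,0]>.45)&(P[...,0]<.65)
for k in comps(d,b,4):
    q=P[k];t=q[q[:,2]>.068];print("peg",k.sum(),len(t),np.median(t,0) if len(t) else None,q[:,2].min(),q[:,2].max())
for nm,lo,hi,x0,x1 in(("redb",172,180,.5,.75),("greenb",45,80,.35,.55)):
    m=((hsv[...,0]>=lo)|((nm=="redb")&(hsv[...,0]<8)))&(hsv[...,0]<=hi)&(hsv[...,1]>120)&(abs(P[...,1])<.09)&(P[...,0]>x0)&(P[...,0]<x1)&(P[...,2]>.048)&(P[...,2]<.065)
    print(nm,m.sum(),cv2.minAreaRect(P[m][:,:2].astype(np.float32)))
m=(P[...,0]>.45)&(P[...,0]<.65)&(P[...,1]>.05)&(P[...,1]<.45)&(abs(P[...,2]-.016)<.008)&(hsv[...,1]<60)&(hsv[...,2]>120)
print("rack",cv2.minAreaRect(P[m][:,:2].astype(np.float32)))
E
```

```text
red [ 5.424e-01 -1.279e-01  1.970e-02  1.950e+02]
red [ 4.612e-01 -2.491e-01  1.970e-02  1.980e+02]
green [ 5.343e-01 -2.437e-01  1.990e-02  1.850e+02]
green [ 4.747e-01 -1.363e-01  1.990e-02  1.400e+02]
green [ 4.531e-01 -3.601e-01  1.990e-02  1.700e+02]
jar (array([ 0.6394, -0.2588]), array([0.0866, 0.0549]), 4.5, np.float64(0.0584))
jar (array([ 0.6273, -0.1609]), array([0.054 , 0.0782]), -17.9, np.float64(0.0584))
jar (array([ 0.6287, -0.3847]), array([0.0544, 0.088 ]), -13.6, np.float64(0.0581))
peg 37 6 [0.56992946 0.36203423 0.07709432] 0.011675453484455423 0.07979297334149393
peg 31 7 [0.55292594 0.24675686 0.07814894] 0.016861087353111426 0.08037695108077303
peg 31 11 [0.53713451 0.13468145 0.07476675] 0.016565089396408883 0.08101196843658687
redb 362 ((0.6226862668991089, -0.0023379847407341003), (0.12033922970294952, 0.13229964673519135), 87.2220687866211)
greenb 189 ((0.4441184401512146, 1.8242746591567993e-05), (0.12531797587871552, 0.11444718390703201), 0.08790124207735062)
rack ((0.554411768913269, 0.25297287106513977), (0.3455880880355835, 0.11048281192779541), 81.78658294677734)
```

Call:
{"method": "step_arm", "body": {"motion": [{"dp": [0,0,0],"twist": [0,0,-0.18],"hand": -0.2},{"dp": [0,0,0],"twist": [0,0,-0.37],"hand": -0.2},{"dp": [0,0,0],"twist": [0,0,-0.37],"hand": -0.2}]}}

```text
clock: 1.82
tool_pos: [0.226, 0.5827, 0.2607]
eef_rot: [0.001, 1.0, 0.0, -0.0]
contact_force: [-1.0, 0.5, -0.4]
opening: 0.687
finger_force: 0.0
```

```bash
cat >> h.py <<'E'
def st():
    s=r.get_state();np.set_printoptions(suppress=True)
    print("t",round(s["clock"],2),"p",np.round(s["tool_pos"],4),"R",R.from_quat(s["eef_rot"]).as_matrix().round(3).tolist(),"open",round(float(s["opening"]),3),"q",np.round(s["q"],3),"F",np.round(s["contact_force"],1),"ff",round(float(s["finger_force"]),1))
    open("log.txt","a").write(repr([list(map(float,s["q"])),list(map(float,s["tool_pos"])),list(map(float,s["eef_rot"]))])+"\n")
    return s
E
python3 -c "
from h import *
st()"
```

```text
t 1.82 p [0.226  0.5827 0.2607] R [[-1.0, 0.002, -0.001], [0.002, 1.0, 0.0], [0.001, 0.0, -1.0]] open 0.687 q [-1.108  0.697 -0.302  1.562  0.242  0.92   0.078] F [-1.   0.5 -0.4] ff 0.0
```

Call:
{"method": "step_arm", "body": {"motion": [{"dp": [-22,-50,0],"twist": [0,0,0],"hand": 0.6},{"dp": [-44,-100,0],"twist": [0,0,0],"hand": 0.6},{"dp": [-66,-150,0],"twist": [0,0,0],"hand": 0.6},{"dp": [-88,-200,0],"twist": [0,0,0],"hand": 0.6},{"dp": [-110,-250,0],"twist": [0,0,0],"hand": 0.6}]}}

```text
clock: 2.45
tool_pos: [0.3367, 0.3313, 0.261]
eef_rot: [0.002, 1.0, 0.0, 0.0]
contact_force: [1.1, -0.6, -0.9]
opening: 0.803
finger_force: 0.0
```

Call:
{"method": "step_arm", "body": {"motion": [{"dp": [-22,-50,0],"twist": [0,0,0],"hand": 0.6},{"dp": [-44,-100,0],"twist": [0,0,0],"hand": 0.6},{"dp": [-66,-150,0],"twist": [0,0,0],"hand": 0.6},{"dp": [-88,-200,0],"twist": [0,0,0],"hand": 0.6},{"dp": [-110,-250,0],"twist": [0,0,0],"hand": 0.6}]}}

```text
clock: 3.08
tool_pos: [0.4469, 0.0813, 0.261]
eef_rot: [0.002, 1.0, 0.0, 0.001]
contact_force: [1.2, 0.5, 0.4]
opening: 0.799
finger_force: 0.0
```

Call:
{"method": "step_arm", "body": {"motion": [{"dp": [-22,-50,30],"twist": [0,0,0],"hand": 0.6},{"dp": [-44,-100,60],"twist": [0,0,0],"hand": 0.6},{"dp": [-66,-150,90],"twist": [0,0,0],"hand": 0.6},{"dp": [-94,-200,110],"twist": [0,0,0],"hand": 0.6},{"dp": [-96,-214,130],"twist": [0,0,0],"hand": 0.6}]}}

```text
clock: 3.7
tool_pos: [0.5437, -0.1359, 0.1297]
eef_rot: [0.005, 1.0, -0.001, 0.001]
contact_force: [0.4, -0.4, 0.0]
opening: 0.803
finger_force: 0.0
```

```bash
python3 -c "
from h import *
st()
d=r.snapshot('side')
print(things(d))"
```

```text
t 3.7 p [ 0.5437 -0.1359  0.1297] R [[-1.0, 0.01, 0.002], [0.01, 1.0, -0.003], [-0.002, -0.003, -1.0]] open 0.803 q [ 0.339  0.806 -0.302  1.869  0.444  0.53   1.299] F [ 0.4 -0.4  0. ] ff 0.0
{'red': [array([  0.5426,  -0.134 ,   0.0167, 140.    ]), array([  0.4609,  -0.2563,   0.0172, 178.    ])], 'green': [array([  0.4724,  -0.1424,   0.017 , 134.    ]), array([  0.5335,  -0.25  ,   0.0173, 165.    ]), array([  0.453 ,  -0.3667,   0.0176, 212.    ])], 'jar': [(array([ 0.6273, -0.162 ]), array([0.0559, 0.076 ]), -16.6, np.float64(0.0564)), (array([ 0.6355, -0.2603]), array([0.08  , 0.0561]), 5.5, np.float64(0.0562)), (array([ 0.6253, -0.3872]), array([0.0572, 0.0819]), -13.3, np.float64(0.0563))]}
```

Call:
{"method": "step_arm", "body": {"motion": [{"dp": [1,4,50],"twist": [0,0,0],"hand": 0.6},{"dp": [1,4,90],"twist": [0,0,0],"hand": 0.6},{"dp": [1,4,102],"twist": [0,0,0],"hand": 0.6},{"dp": [1,4,102],"twist": [0,0,0],"hand": -0.3},{"dp": [1,4,102],"twist": [0,0,0],"hand": -0.3}], "force": 15}}

```text
clock: 4.38
tool_pos: [0.542, -0.1269, 0.0303]
eef_rot: [-0.0, 1.0, -0.0, 0.001]
contact_force: [1.1, 0.2, 0.5]
opening: 0.599
finger_force: 0.0
```

Call:
{"method": "step_arm", "body": {"motion": [{"dp": [0,0,0],"twist": [0,0,0],"hand": -0.3},{"dp": [0,0,0],"twist": [0,0,0],"hand": -0.3},{"dp": [0,0,0],"twist": [0,0,0],"hand": -0.3},{"dp": [0,0,-40],"twist": [0,0,0],"hand": -0.3},{"dp": [0,0,-90],"twist": [0,0,0],"hand": -0.3}]}}

```text
clock: 5.0
tool_pos: [0.5404, -0.1272, 0.1194]
eef_rot: [-0.0, 1.0, 0.0, -0.001]
contact_force: [0.9, -1.4, 0.6]
opening: 0.493
finger_force: 15.0
```

Call:
{"method": "step_arm", "body": {"motion": [{"dp": [-37,42,0],"twist": [0,0,0],"hand": -0.3},{"dp": [-74,84,0],"twist": [0,0,0],"hand": -0.3},{"dp": [-109,125,0],"twist": [0,0,0],"hand": -0.3},{"dp": [-109,125,34],"twist": [0,0,0],"hand": -0.3},{"dp": [-109,125,34],"twist": [0,0,0],"hand": -0.3}]}}

```text
clock: 5.62
tool_pos: [0.6479, -0.0023, 0.0828]
eef_rot: [-0.0, 1.0, -0.0, -0.003]
contact_force: [-0.9, -0.6, -0.3]
opening: 0.494
finger_force: 15.0
```

Call:
{"method": "step_arm", "body": {"motion": [{"dp": [0,0,0],"twist": [0,0,0],"hand": 0.3},{"dp": [0,0,0],"twist": [0,0,0],"hand": 0.6},{"dp": [0,0,0],"twist": [0,0,0],"hand": 0.6},{"dp": [0,0,-40],"twist": [0,0,0],"hand": 0.6},{"dp": [46,-60,-40],"twist": [0,0,0],"hand": 0.6}]}}

```text
clock: 6.25
tool_pos: [0.6171, -0.0462, 0.1284]
eef_rot: [-0.004, 1.0, 0.003, 0.006]
contact_force: [0.2, -1.1, -0.2]
opening: 0.801
finger_force: 0.0
```

```bash
python3 -c "
from h import *
st()
d=r.snapshot('side')
print(things(d));cv2.imwrite('pics/s1.png',d['pixels'][90:330,130:400,::-1])"
```

```text
t 6.25 p [ 0.6171 -0.0462  0.1284] R [[-1.0, -0.007, 0.012], [-0.007, 1.0, 0.006], [-0.012, 0.006, -1.0]] open 0.801 q [ 0.182  0.862 -0.322  1.696  0.407  0.637  1.215] F [ 0.2 -1.1 -0.2] ff 0.0
{'red': [array([  0.4607,  -0.2561,   0.0172, 181.    ])], 'green': [array([  0.4719,  -0.1422,   0.0173, 138.    ]), array([  0.5338,  -0.2501,   0.0173, 164.    ]), array([  0.4532,  -0.366 ,   0.0176, 208.    ])], 'jar': [(array([ 0.6262, -0.1624]), array([0.0555, 0.0776]), -17.3, np.float64(0.0561)), (array([ 0.6353, -0.2598]), array([0.0796, 0.0568]), 4.5, np.float64(0.0563)), (array([ 0.625 , -0.3869]), array([0.0564, 0.0808]), -13.6, np.float64(0.0564))]}
```

Call:
{"method": "step_arm", "body": {"motion": [{"dp": [36,-48,0],"twist": [0,0,0],"hand": 0.6},{"dp": [72,-96,0],"twist": [0,0,0],"hand": 0.6},{"dp": [108,-144,0],"twist": [0,0,0],"hand": 0.6},{"dp": [143,-190,10],"twist": [0,0,0],"hand": 0.6},{"dp": [143,-190,50],"twist": [0,0,0],"hand": 0.6}]}}

```text
clock: 6.92
tool_pos: [0.4656, -0.2492, 0.0759]
eef_rot: [0.006, 1.0, -0.003, 0.0]
contact_force: [1.1, 0.5, -0.6]
opening: 0.798
finger_force: 0.0
```

Call:
{"method": "step_arm", "body": {"motion": [{"dp": [0,0,35],"twist": [0,0,0],"hand": 0.6},{"dp": [0,0,47],"twist": [0,0,0],"hand": 0.6},{"dp": [0,0,47],"twist": [0,0,0],"hand": -0.3},{"dp": [0,0,47],"twist": [0,0,0],"hand": -0.3},{"dp": [0,0,47],"twist": [0,0,0],"hand": -0.3}]}}

```text
clock: 7.55
tool_pos: [0.4697, -0.242, 0.0288]
eef_rot: [-0.0, 1.0, -0.0, 0.001]
contact_force: [-0.2, 0.4, 1.2]
opening: 0.488
finger_force: 15.0
```

Call:
{"method": "step_arm", "body": {"motion": [{"dp": [0,0,0],"twist": [0,0,0],"hand": -0.3},{"dp": [0,0,0],"twist": [0,0,0],"hand": -0.3},{"dp": [0,0,-50],"twist": [0,0,0],"hand": -0.3},{"dp": [0,0,-97],"twist": [0,0,0],"hand": -0.3},{"dp": [-36,48,-97],"twist": [0,0,0],"hand": -0.3}]}}

```text
clock: 8.18
tool_pos: [0.5035, -0.2009, 0.1278]
eef_rot: [0.006, 1.0, -0.003, 0.001]
contact_force: [1.2, 0.7, -0.9]
opening: 0.49
finger_force: 15.0
```

Call:
{"method": "step_arm", "body": {"motion": [{"dp": [-23,48,0],"twist": [0,0,0],"hand": -0.3},{"dp": [-46,96,0],"twist": [0,0,0],"hand": -0.3},{"dp": [-69,144,0],"twist": [0,0,0],"hand": -0.3},{"dp": [-91,192,10],"twist": [0,0,0],"hand": -0.3},{"dp": [-91,192,43],"twist": [0,0,0],"hand": -0.3}]}}

```text
clock: 8.8
tool_pos: [0.5995, 0.0056, 0.0833]
eef_rot: [-0.004, 1.0, 0.003, 0.004]
contact_force: [-0.3, -1.1, -0.0]
opening: 0.488
finger_force: 15.0
```

Call:
{"method": "step_arm", "body": {"motion": [{"dp": [0,0,0],"twist": [0,0,0],"hand": 0.3},{"dp": [0,0,0],"twist": [0,0,0],"hand": 0.6},{"dp": [0,0,0],"twist": [0,0,0],"hand": 0.6},{"dp": [0,0,-40],"twist": [0,0,0],"hand": 0.6},{"dp": [40,-40,-40],"twist": [0,0,0],"hand": 0.6}]}}

```text
clock: 9.43
tool_pos: [0.5613, -0.0383, 0.1254]
eef_rot: [-0.002, 1.0, 0.002, 0.006]
contact_force: [0.6, -1.9, 0.5]
opening: 0.8
finger_force: 0.0
```

Call:
{"method": "step_arm", "body": {"motion": [{"dp": [40,-48,0],"twist": [0,0,0],"hand": 0.6},{"dp": [83,-96,0],"twist": [0,0,0],"hand": 0.6},{"dp": [83,-96,0],"twist": [0,0,0],"hand": 0.6}]}}

```text
clock: 9.8
tool_pos: [0.4685, -0.1433, 0.1224]
eef_rot: [0.004, 1.0, -0.002, -0.002]
contact_force: [-0.1, -1.0, 0.2]
opening: 0.801
finger_force: 0.0
```

```bash
python3 -c "
from h import *
st()
d=r.snapshot('side')
print(things(d));cv2.imwrite('pics/s2.png',d['pixels'][90:330,130:400,::-1])"
```

```text
t 9.8 p [ 0.4685 -0.1433  0.1224] R [[-1.0, 0.009, -0.004], [0.009, 1.0, -0.004], [0.004, -0.004, -1.0]] open 0.801 q [ 0.358  0.764 -0.257  2.077  0.526  0.367  1.236] F [-0.1 -1.   0.2] ff 0.0
{'red': [], 'green': [array([  0.4724,  -0.1423,   0.0174, 132.    ]), array([  0.5338,  -0.2504,   0.0174, 164.    ]), array([  0.453 ,  -0.366 ,   0.0175, 208.    ])], 'jar': [(array([ 0.6269, -0.1624]), array([0.0567, 0.0746]), -15.5, np.float64(0.0561)), (array([ 0.6351, -0.2611]), array([0.0796, 0.0551]), 5.1, np.float64(0.0562)), (array([ 0.625 , -0.3873]), array([0.0565, 0.0806]), -13.6, np.float64(0.0564))]}
```

View pics/s2.png

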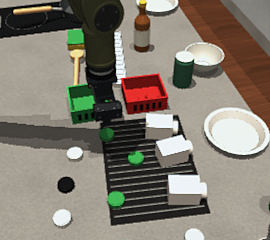

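Call:
{"method": "step_arm", "body": {"motion": [{"dp": [-4,3,50],"twist": [0,0,0],"hand": 0.6},{"dp": [-4,3,85],"twist": [0,0,0],"hand": 0.6},{"dp": [-4,3,95],"twist": [0,0,0],"hand": 0.6},{"dp": [-4,3,95],"twist": [0,0,0],"hand": -0.3},{"dp": [-4,3,95],"twist": [0,0,0],"hand": -0.3}]}}

```text
clock: 10.48
tool_pos: [0.4781, -0.1344, 0.0276]
eef_rot: [-0.0, 1.0, 0.0, 0.001]
contact_force: [-0.3, 0.0, -0.8]
opening: 0.596
finger_force: 0.0
```

Call:
{"method": "step_arm", "body": {"motion": [{"dp": [0,0,0],"twist": [0,0,0],"hand": -0.3},{"dp": [0,0,0],"twist": [0,0,0],"hand": -0.3},{"dp": [0,0,0],"twist": [0,0,0],"hand": -0.3},{"dp": [0,0,-40],"twist": [0,0,0],"hand": -0.3},{"dp": [0,0,-90],"twist": [0,0,0],"hand": -0.3}]}}

```text
clock: 11.1
tool_pos: [0.4762, -0.1346, 0.1171]
eef_rot: [-0.0, 1.0, 0.0, -0.001]
contact_force: [0.3, -0.6, -0.4]
opening: 0.492
finger_force: 15.0
```

Call:
{"method": "step_arm", "body": {"motion": [{"dp": [0,47,0],"twist": [0,0,0],"hand": -0.3},{"dp": [0,94,0],"twist": [0,0,0],"hand": -0.3},{"dp": [0,140,0],"twist": [0,0,0],"hand": -0.3},{"dp": [0,140,35],"twist": [0,0,0],"hand": -0.3},{"dp": [0,140,35],"twist": [0,0,0],"hand": -0.3}]}}

```text
clock: 11.72
tool_pos: [0.4756, 0.0055, 0.0805]
eef_rot: [-0.001, 1.0, -0.001, -0.002]
contact_force: [-1.4, -0.4, 0.1]
opening: 0.495
finger_force: 15.0
```

Call:
{"method": "step_arm", "body": {"motion": [{"dp": [0,0,0],"twist": [0,0,0],"hand": 0.3},{"dp": [0,0,0],"twist": [0,0,0],"hand": 0.6},{"dp": [0,0,0],"twist": [0,0,0],"hand": 0.6},{"dp": [0,0,-40],"twist": [0,0,0],"hand": 0.6},{"dp": [-10,-50,-40],"twist": [0,0,0],"hand": 0.6}]}}

```text
clock: 12.35
tool_pos: [0.489, -0.0411, 0.1243]
eef_rot: [-0.004, 1.0, 0.002, 0.003]
contact_force: [0.8, -0.3, -0.4]
opening: 0.798
finger_force: 0.0
```

Call:
{"method": "step_arm", "body": {"motion": [{"dp": [-12,-52,0],"twist": [0,0,0],"hand": 0.6},{"dp": [-24,-104,0],"twist": [0,0,0],"hand": 0.6},{"dp": [-36,-156,0],"twist": [0,0,0],"hand": 0.6},{"dp": [-47,-202,10],"twist": [0,0,0],"hand": 0.6},{"dp": [-47,-202,50],"twist": [0,0,0],"hand": 0.6}]}}

```text
clock: 12.98
tool_pos: [0.5354, -0.2541, 0.0731]
eef_rot: [0.005, 1.0, -0.003, 0.003]
contact_force: [0.2, 0.7, -0.0]
opening: 0.799
finger_force: 0.0
```

Call:
{"method": "step_arm", "body": {"motion": [{"dp": [0,0,35],"twist": [0,0,0],"hand": 0.6},{"dp": [0,0,45],"twist": [0,0,0],"hand": 0.6},{"dp": [0,0,45],"twist": [0,0,0],"hand": -0.3},{"dp": [0,0,45],"twist": [0,0,0],"hand": -0.3},{"dp": [0,0,45],"twist": [0,0,0],"hand": -0.3}]}}

```text
clock: 13.6
tool_pos: [0.5345, -0.2469, 0.0275]
eef_rot: [-0.0, 1.0, -0.0, 0.001]
contact_force: [-0.7, 0.1, 2.8]
opening: 0.494
finger_force: 15.0
```

Call:
{"method": "step_arm", "body": {"motion": [{"dp": [0,0,0],"twist": [0,0,0],"hand": -0.3},{"dp": [0,0,0],"twist": [0,0,0],"hand": -0.3},{"dp": [0,0,-50],"twist": [0,0,0],"hand": -0.3},{"dp": [0,0,-90],"twist": [0,0,0],"hand": -0.3},{"dp": [0,0,-90],"twist": [0,0,0],"hand": -0.3}]}}

```text
clock: 14.22
tool_pos: [0.5359, -0.2474, 0.1195]
eef_rot: [0.0, 1.0, -0.001, 0.003]
contact_force: [-0.5, -0.3, 0.1]
opening: 0.492
finger_force: 15.0
```

Call:
{"method": "step_arm", "body": {"motion": [{"dp": [24,49,0],"twist": [0,0,0],"hand": -0.3},{"dp": [48,98,0],"twist": [0,0,0],"hand": -0.3},{"dp": [72,147,0],"twist": [0,0,0],"hand": -0.3},{"dp": [96,196,0],"twist": [0,0,0],"hand": -0.3},{"dp": [117,247,0],"twist": [0,0,0],"hand": -0.3}]}}

```text
clock: 14.85
tool_pos: [0.4157, 0.0014, 0.1161]
eef_rot: [0.0, 1.0, 0.0, -0.001]
contact_force: [1.0, -0.0, -0.3]
opening: 0.495
finger_force: 15.0
```

Call:
{"method": "step_arm", "body": {"motion": [{"dp": [0,0,35],"twist": [0,0,0],"hand": -0.3},{"dp": [0,0,35],"twist": [0,0,0],"hand": -0.3},{"dp": [0,0,35],"twist": [0,0,0],"hand": 0.6},{"dp": [0,0,35],"twist": [0,0,0],"hand": 0.6},{"dp": [0,0,-5],"twist": [0,0,0],"hand": 0.6}]}}

```text
clock: 15.48
tool_pos: [0.4178, -0.0, 0.0971]
eef_rot: [0.001, 1.0, -0.002, -0.001]
contact_force: [0.2, -0.5, -2.1]
opening: 0.796
finger_force: 0.0
```

Call:
{"method": "step_arm", "body": {"motion": [{"dp": [-6,-58,0],"twist": [0,0,0],"hand": 0.6},{"dp": [-12,-116,0],"twist": [0,0,0],"hand": 0.6},{"dp": [-18,-174,0],"twist": [0,0,0],"hand": 0.6},{"dp": [-24,-232,0],"twist": [0,0,0],"hand": 0.6},{"dp": [-30,-290,0],"twist": [0,0,0],"hand": 0.6}]}}

```text
clock: 16.1
tool_pos: [0.4474, -0.2903, 0.0978]
eef_rot: [0.001, 1.0, 0.003, 0.001]
contact_force: [1.0, 0.6, 0.4]
opening: 0.803
finger_force: 0.0
```

```bash
python3 -c "
from h import *
st()
d=r.snapshot('side')
print(things(d))"
```

```text
t 16.1 p [ 0.4474 -0.2903  0.0978] R [[-1.0, 0.003, 0.002], [0.003, 1.0, 0.006], [-0.002, 0.006, -1.0]] open 0.803 q [ 0.848  0.896 -0.607  1.949  0.906  0.594  1.192] F [1.  0.6 0.4] ff 0.0
{'red': [], 'green': [array([  0.453 ,  -0.3669,   0.0173, 216.    ])], 'jar': [(array([ 0.6264, -0.1629]), array([0.0566, 0.0781]), -18.4, np.float64(0.0562)), (array([ 0.6345, -0.2604]), array([0.0783, 0.0567]), 5.3, np.float64(0.0563)), (array([ 0.6248, -0.3875]), array([0.0574, 0.0804]), -13.6, np.float64(0.0563))]}
```

Call:
{"method": "step_arm", "body": {"motion": [{"dp": [-5,-55,0],"twist": [0,0,0],"hand": 0.6},{"dp": [-5,-73,20],"twist": [0,0,0],"hand": 0.6},{"dp": [-5,-73,60],"twist": [0,0,0],"hand": 0.6},{"dp": [-5,-73,69],"twist": [0,0,0],"hand": 0.6},{"dp": [-5,-73,69],"twist": [0,0,0],"hand": -0.3}]}}

```text
clock: 16.77
tool_pos: [0.4532, -0.361, 0.0288]
eef_rot: [0.001, 1.0, 0.002, 0.001]
contact_force: [-0.1, 0.3, -0.3]
opening: 0.712
finger_force: 0.0
```

Call:
{"method": "step_arm", "body": {"motion": [{"dp": [0,0,0],"twist": [0,0,0],"hand": -0.3},{"dp": [0,0,0],"twist": [0,0,0],"hand": -0.3},{"dp": [0,0,0],"twist": [0,0,0],"hand": -0.3},{"dp": [0,0,-50],"twist": [0,0,0],"hand": -0.3},{"dp": [0,0,-90],"twist": [0,0,0],"hand": -0.3}]}}

```text
clock: 17.4
tool_pos: [0.4531, -0.3621, 0.1203]
eef_rot: [0.001, 1.0, 0.001, 0.002]
contact_force: [0.7, -0.5, 0.9]
opening: 0.491
finger_force: 15.0
```

Call:
{"method": "step_arm", "body": {"motion": [{"dp": [2,60,0],"twist": [0,0,0],"hand": -0.3},{"dp": [4,120,0],"twist": [0,0,0],"hand": -0.3},{"dp": [6,180,0],"twist": [0,0,0],"hand": -0.3},{"dp": [8,240,0],"twist": [0,0,0],"hand": -0.3},{"dp": [8,300,0],"twist": [0,0,0],"hand": -0.3}]}}

```text
clock: 18.02
tool_pos: [0.4458, -0.0605, 0.1196]
eef_rot: [0.002, 1.0, 0.001, 0.002]
contact_force: [1.3, -0.0, -0.5]
opening: 0.49
finger_force: 15.0
```

Call:
{"method": "step_arm", "body": {"motion": [{"dp": [0,62,0],"twist": [0,0,0],"hand": -0.3},{"dp": [0,62,30],"twist": [0,0,0],"hand": -0.3},{"dp": [0,62,30],"twist": [0,0,0],"hand": -0.3}]}}

```text
clock: 18.4
tool_pos: [0.4454, 0.0001, 0.0886]
eef_rot: [0.0, 1.0, -0.0, 0.0]
contact_force: [0.4, -0.5, -0.3]
opening: 0.495
finger_force: 15.0
```

Call:
{"method": "step_arm", "body": {"motion": [{"dp": [0,0,0],"twist": [0,0,0],"hand": 0.6},{"dp": [0,0,0],"twist": [0,0,0],"hand": 0.6},{"dp": [0,0,0],"twist": [0,0,0],"hand": 0.6},{"dp": [0,0,-50],"twist": [0,0,0],"hand": 0.6},{"dp": [0,-50,-80],"twist": [0,0,0],"hand": 0.6}]}}

```text
clock: 19.02
tool_pos: [0.4472, -0.0472, 0.1715]
eef_rot: [-0.002, 1.0, 0.003, 0.003]
contact_force: [1.0, -1.2, -0.4]
opening: 0.801
finger_force: 0.0
```

Call:
{"method": "step_arm", "body": {"motion": [{"dp": [0,-55,-20],"twist": [0,0,-0.15],"hand": 0.6},{"dp": [0,-110,-40],"twist": [0,0,-0.3],"hand": 0.6},{"dp": [20,-130,-40],"twist": [0,0,-0.3],"hand": 0.6}]}}

```text
clock: 19.4
tool_pos: [0.426, -0.1837, 0.2102]
eef_rot: [-0.146, 0.989, -0.0, 0.003]
contact_force: [0.4, -0.2, 0.7]
opening: 0.798
finger_force: 0.0
```

```bash
cat > kin.py <<'E'
import numpy as np,itertools,json
from scipy.optimize import least_squares
from scipy.spatial.transform import Rotation as R
def T(Rm,p=(0,0,0)):
    M=np.eye(4);M[:3,:3]=Rm;M[:3,3]=p;return M
AX="zyzyzyz"
def fk(q,s,p):
    d1,d3,d5,d7,a,b=p[:6];off=[p[6],p[7],p[8],p[9],p[10],p[11],p[12]]
    L=[(0,0,0),(0,0,d1),(0,0,d3),(a,0,0),(-a,0,d5),(0,0,0),(b,0,d7)]
    M=np.eye(4)
    for i in range(7):
        M=M@T(np.eye(3),L[i])@T(R.from_euler(AX[i],s[i]*q[i]+off[i]).as_matrix())
    return M@T(np.eye(3),(0,0,p[13]))
E
python3 - <<'E'
from h import *; from kin import *
st()
D=[eval(l) for l in open("log.txt")]
def res(p,s):
    o=[]
    for q,x,e in D:
        M=fk(q,s,p);o+=list((M[:3,3]-x)*5);o+=list((M[:3,:3].T@R.from_quat(e).as_matrix()-np.eye(3)).ravel())
    return o+list(0.01*(p-p0)[6:13])+list(.003*(p-p0)[:6])
best=[]
for s4 in itertools.product([1,-1],repeat=4):
  for o5 in (0,np.pi/2,-np.pi/2,np.pi):
    s=[-1,1,s4[0],1,s4[1],s4[2],s4[3]]
    p0=np.array([.36,.42,.4,.12,0,0,0,0,0,0,o5,0,0,.15])
    f=least_squares(res,p0,args=(s,),max_nfev=25);best.append((f.cost,s,f.x.round(3).tolist()))
best.sort(key=lambda b:b[0])
for b in best[:5]: print(b)
json.dump(best[0][1:],open("kin.json","w"))
d=r.snapshot("top");cv2.imwrite("pics/top1.png",d["pixels"][120:270,60:460,::-1]);print(things(d))
E
```

```text
t 19.4 p [ 0.426  -0.1837  0.2102] R [[-0.957, -0.289, 0.007], [-0.289, 0.957, 0.0], [-0.007, -0.002, -1.0]] open 0.798 q [ 0.824  0.682 -0.833  2.077  0.782  0.721  1.343] F [ 0.4 -0.2  0.7] ff 0.0
(np.float64(0.0011422065973915726), [-1, 1, -1, 1, -1, 1, -1], [0.573, 0.567, 0.345, 0.12, 0.003, 0.007, -0.064, -0.008, -0.016, 0.008, 0.016, -0.008, 1.485, 0.422])
(np.float64(0.0011690613809939277), [-1, 1, -1, 1, -1, -1, -1], [0.574, 0.567, 0.345, 0.12, 0.003, -0.007, -0.064, -0.009, -0.016, 0.008, 3.157, 0.008, -1.656, 0.423])
(np.float64(0.0012630642855127432), [-1, 1, -1, 1, -1, 1, -1], [0.573, 0.567, 0.345, 0.12, 0.003, 0.007, -0.064, -0.009, -0.016, 0.008, 0.016, -0.008, 1.485, 0.422])
(np.float64(0.0012680793997287586), [-1, 1, -1, 1, -1, 1, -1], [0.574, 0.567, 0.345, 0.12, 0.003, 0.007, -0.064, -0.008, -0.016, 0.008, 0.016, -0.008, 1.485, 0.422])
(np.float64(0.001289942359770029), [-1, 1, -1, 1, -1, -1, -1], [0.573, 0.567, 0.345, 0.12, 0.003, -0.007, -0.064, -0.009, -0.016, 0.008, -3.126, 0.008, -1.656, 0.422])
{'red': [], 'green': [], 'jar': [(array([ 0.6368, -0.2592]), array([0.0817, 0.0548]), 4.6, np.float64(0.0585)), (array([ 0.6268, -0.1608]), array([0.0541, 0.0783]), -17.6, np.float64(0.0588)), (array([ 0.6254, -0.3841]), array([0.0547, 0.0821]), -13.9, np.float64(0.0586))]}
```

View pics/top1.png

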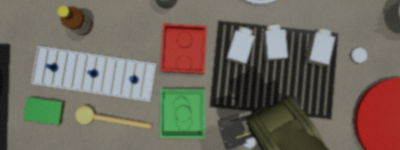

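Call:
{"method": "step_arm", "body": {"motion": [{"dp": [0,0,-10],"twist": [0,0,0.15],"hand": 0.5},{"dp": [0,0,-20],"twist": [0,0,0.3],"hand": 0.5},{"dp": [0,0,-30],"twist": [0,0,0.45],"hand": 0.5},{"dp": [0,0,-40],"twist": [0,0,0.605],"hand": 0.5},{"dp": [0,0,-40],"twist": [0,0,0.605],"hand": 0.5}]}}

```text
clock: 20.08
tool_pos: [0.4252, -0.1805, 0.2498]
eef_rot: [0.153, 0.988, 0.0, 0.002]
contact_force: [-0.6, -0.2, -0.3]
opening: 0.751
finger_force: 0.0
```

```bash
python3 -c "
from h import *
st()"
```

```text
t 20.07 p [ 0.4252 -0.1805  0.2498] R [[-0.953, 0.302, 0.004], [0.302, 0.953, 0.0], [-0.004, 0.001, -1.0]] open 0.751 q [ 0.771  0.576 -0.729  2.04   0.574  0.731  0.946] F [-0.6 -0.2 -0.3] ff 0.0
```

Call:
{"method": "step_arm", "body": {"motion": [{"dp": [0,0,0],"twist": [0,-0.17,0],"hand": 0.5},{"dp": [0,0,0],"twist": [0,-0.34,0],"hand": 0.5},{"dp": [0,0,0],"twist": [0,-0.5,0],"hand": 0.5},{"dp": [0,0,0],"twist": [0,-0.66,0],"hand": 0.5},{"dp": [0,0,0],"twist": [0,-0.785,0],"hand": 0.5}]}}

```text
clock: 20.7
tool_pos: [0.4105, -0.1974, 0.2396]
eef_rot: [0.153, 0.968, -0.078, 0.185]
contact_force: [-1.0, -0.5, -0.4]
opening: 0.746
finger_force: 0.0
```

```bash
cat > fit.py <<'E'
from h import *; from kin import *
s=[-1,1,-1,1,-1,1,-1]
def fit():
    D=[eval(l) for l in open("log.txt")]
    p0=np.array([.36,.5,.4,.12,0,0,0,0,0,0,0,0,np.pi/2,.2])
    def full(x):
        p=p0.copy();p[[0,1,2,13]]=x[:4];return p
    def res(x):
        o=[]
        for q,X,e in D:
            M=fk(q,s,full(x));o+=list((M[:3,3]-X))
        return o
    f=least_squares(res,p0[[0,1,2,13]],loss="soft_l1",f_scale=.005)
    return full(f.x),f
if __name__=="__main__":
    st();p,f=fit();print(p.round(4),np.abs(f.fun).reshape(-1,3).max(1).round(4));json.dump(p.tolist(),open("kin.json","w"))
E
python3 fit.py
```

```text
t 20.7 p [ 0.4105 -0.1974  0.2396] R [[-0.885, 0.324, 0.334], [0.266, 0.941, -0.208], [-0.382, -0.095, -0.919]] open 0.746 q [ 0.641  0.486 -0.547  2.417  1.813  0.397 -0.301] F [-1.  -0.5 -0.4] ff 0.0
[0.2334 0.6056 0.2831 0.12   0.     0.     0.     0.     0.     0.
 0.     0.     1.5708 0.1601] [0.0347 0.0261 0.0257 0.027  0.0137 0.0031 0.0097 0.0226]
```

```bash
cat > fit.py <<'E'
from h import *; from kin import *
s=[-1,1,-1,1,-1,1,-1]
p0=np.array([.36,.42,.4,0,0,0, 0,0,0,0,0,.25])  # xyz offsets
def fk(q,p):
    d1,d3,d5,a1,a3,a4,a5,y1,y3,y5,b,d7=p
    L=[(0,0,0),(a1,0,d1),(0,y1,d3),(a3,0,0),(a4,0,d5),(0,y5,0),(b,0,d7)]
    M=np.eye(4)
    for i in range(7):
        M=M@T(np.eye(3),L[i])@T(R.from_euler(AX[i],s[i]*q[i]+(np.pi/2 if i==6 else 0)).as_matrix())
    return M
def fit():
    D=[eval(l) for l in open("log.txt")]
    for q,X,e in D: print((R.from_matrix(fk(q,p0)[:3,:3]).inv()*R.from_quat(e)).as_rotvec().round(3),end=" ")
    def res(x): return np.r_[np.concatenate([fk(q,x)[:3,3]-X for q,X,e in D]),.001*(x-p0)]
    f=least_squares(res,p0,loss="soft_l1",f_scale=.003)
    print("\n",f.x.round(4),np.abs(f.fun[:3*len(D)]).reshape(-1,3).max(1).round(4));return f.x
if __name__=="__main__":
    st();json.dump(fit().tolist(),open("kin.json","w"))
E
python3 fit.py
```

```text
t 20.7 p [ 0.4105 -0.1974  0.2396] R [[-0.885, 0.324, 0.334], [0.266, 0.941, -0.208], [-0.382, -0.095, -0.919]] open 0.746 q [ 0.641  0.486 -0.547  2.417  1.813  0.397 -0.301] F [-1.  -0.5 -0.4] ff 0.0
[ 0. -0. -0.] [ 0. -0. -0.] [0. 0. 0.] [ 0.  0. -0.] [ 0.  0. -0.] [ 0. -0. -0.] [ 0.  0. -0.] [ 0. -0. -0.] [ 0. -0. -0.] 
 [ 0.3297  0.5493  0.3535  0.0153  0.007   0.0002  0.     -0.0384 -0.
 -0.0048  0.0119  0.2724] [0.0029 0.002  0.0007 0.0039 0.0058 0.0064 0.0032 0.0014 0.0014]
```

```bash
cat > reach.py <<'E'
from fit import *
p=np.array(json.load(open("kin.json")))
lo=np.array([-3.01,-.46,-1.47,.13,-1,.04,-2.66])+.03;hi=np.array([3.01,2.08,1.51,2.56,4.14,2.09,2.66])-.03
rng=np.random.default_rng(0)
def ik(X,Rm,n=14,q0=None):
    best=(9,None)
    for i in range(n):
        g=q0 if (i==0 and q0 is not None) else rng.uniform(lo,hi)
        f=least_squares(lambda q:np.r_[(lambda M:np.r_[M[:3,3]-X,.3*R.from_matrix(M[:3,:3].T@Rm).as_rotvec()])(fk(q,p))],np.clip(g,lo,hi),bounds=(lo,hi),max_nfev=60)
        e=np.abs(f.fun).max()
        if e<best[0]: best=(e,f.x)
        if e<2e-3: break
    return best
def grasp(yaw,b,flip=0):
    m=np.array([np.cos(yaw),np.sin(yaw),0]);up=np.array([0,0,1.]);z=np.sin(b)*m-np.cos(b)*up
    y=np.cross(up,m)*(1-2*flip);return np.c_[np.cross(y,z),y,z]
def place(phi,b,flip=0):
    h=np.array([np.cos(phi),np.sin(phi),0]);up=np.array([0,0,1.]);z=-np.sin(b)*up-np.cos(b)*h
    y=np.cross(h,-up)*(1-2*flip);return np.c_[np.cross(y,z),y,z]
E
cat > t.py <<'E'
from reach import *
J=[((.6268,-.1615),-.305),((.6355,-.26),.085),((.625,-.3865),-.24)]
PG=[(.5695,.3645),(.554,.25),(.538,.137)]
for b in (.6,.785,.95):
  for fl in(0,1):
    print("b",b,"fl",fl,"grasp",[round(ik(np.r_[np.array(c)-.016*np.array([np.cos(a),np.sin(a)]),.033],grasp(a,b,fl))[0],3) for c,a in J],
     {k:[max(round(ik(np.r_[g,z],place(ph,b,fl))[0],3) for z in(.083,.16)) for g in PG] for k,ph in (("back",-.143),("fwd",3.0),("fromL",1.43),("fromR",-1.71))})
E
time python3 t.py
```

```text
b 0.6 fl 0 grasp [np.float64(0.0), np.float64(0.0), np.float64(0.0)] {'back': [np.float64(0.0), np.float64(0.0), np.float64(0.0)], 'fwd': [np.float64(0.001), np.float64(0.0), np.float64(0.0)], 'fromL': [np.float64(0.001), np.float64(0.0), np.float64(0.0)], 'fromR': [np.float64(0.0), np.float64(0.002), np.float64(0.0)]}
b 0.6 fl 1 grasp [np.float64(0.0), np.float64(0.0), np.float64(0.0)] {'back': [np.float64(0.001), np.float64(0.0), np.float64(0.002)], 'fwd': [np.float64(0.0), np.float64(0.0), np.float64(0.0)], 'fromL': [np.float64(0.0), np.float64(0.0), np.float64(0.0)], 'fromR': [np.float64(0.0), np.float64(0.0), np.float64(0.0)]}
b 0.785 fl 0 grasp [np.float64(0.0), np.float64(0.001), np.float64(0.0)] {'back': [np.float64(0.0), np.float64(0.002), np.float64(0.0)], 'fwd': [np.float64(0.0), np.float64(0.0), np.float64(0.001)], 'fromL': [np.float64(0.0), np.float64(0.001), np.float64(0.0)], 'fromR': [np.float64(0.001), np.float64(0.0), np.float64(0.001)]}
b 0.785 fl 1 grasp [np.float64(0.0), np.float64(0.002), np.float64(0.001)] {'back': [np.float64(0.0), np.float64(0.002), np.float64
[... 192 characters left out ...]
(0.0)]}
b 0.95 fl 0 grasp [np.float64(0.0), np.float64(0.0), np.float64(0.001)] {'back': [np.float64(0.0), np.float64(0.001), np.float64(0.001)], 'fwd': [np.float64(0.001), np.float64(0.0), np.float64(0.0)], 'fromL': [np.float64(0.0), np.float64(0.0), np.float64(0.0)], 'fromR': [np.float64(0.0), np.float64(0.0), np.float64(0.0)]}
b 0.95 fl 1 grasp [np.float64(0.0), np.float64(0.0), np.float64(0.0)] {'back': [np.float64(0.001), np.float64(0.001), np.float64(0.001)], 'fwd': [np.float64(0.0), np.float64(0.0), np.float64(0.0)], 'fromL': [np.float64(0.0), np.float64(0.002), np.float64(0.001)], 'fromR': [np.float64(0.0), np.float64(0.0), np.float64(0.0)]}
real	0m31.572s
user	0m31.770s
sys	0m0.081s
```

```bash
cat > path.py <<'E'
from reach import *
def local(q,X,Rm):
    f=least_squares(lambda x:np.r_[(lambda M:np.r_[M[:3,3]-X,.3*R.from_matrix(M[:3,:3].T@Rm).as_rotvec()])(fk(x,p)),1e-3*(x-q)],np.clip(q,lo,hi),bounds=(lo,hi),max_nfev=40)
    return np.abs(f.fun[:6]).max(),f.x
def run(q,W,n=8):
    worst=[]
    for (X0,R0),(X1,R1) in zip(W,W[1:]):
        rv=(R.from_matrix(R0).inv()*R.from_matrix(R1)).as_rotvec();w=0
        for t in np.linspace(1/n,1,n):
            e,q=local(q,X0+(X1-X0)*t,R0@R.from_rotvec(rv*t).as_matrix());w=max(w,e)
        worst.append(round(w,3))
    return worst,q
def yawm(a): return R.from_euler("z",a).as_matrix()
J=[((.6268,-.1615),-.305),((.6355,-.26),.085),((.625,-.3865),-.24)]
PG=[(.5695,.3645),(.554,.25),(.538,.137)]
if __name__=="__main__":
  s0=[eval(l) for l in open("log.txt")][-1]
  q0=np.array(s0[0])
  for b in(.785,.95):
   for fl in (0,1):
    for ji,pi in((0,0),(1,1),(2,2)):
     (c,a)=J[ji];g=np.r_[np.array(c)-.016*np.array([np.cos(a),np.sin(a)]),.033];G=grasp(a,b,fl)
     P=place(3.0,b,fl);Rd=grasp(a,0,fl);
     for sg in(1,-1):
      tot=(3.0-a) if sg>0 else (3.0-a-2*np.pi)
      mid=np.array([.55,-.05,.3]);H=lambda z:np.r_[PG[pi],z]
      Y=[yawm(tot*t)@Rd for t in(.34,.67,1)]
      W=[(np.array(s0[1]),R.from_quat(s0[2]).as_matrix()),(np.array([.5,-.2,.27]),Rd),(g-.09*G[:,2],G),(g,G),(g+[0,0,.2],G),(mid,Rd),(mid+[0,.07,0],Y[0]),(mid+[0,.15,0],Y[1]),(mid+[0,.2,0],Y[2]),(H(.2),P),(H(.083),P)]
      w,q=run(q0,W);print(b,"fl",fl,"jar",ji+1,"sg",sg,w,q.round(2))
E
time python3 path.py
```

```text
0.785 fl 0 jar 1 sg 1 [np.float64(0.0), np.float64(0.0), np.float64(0.0), np.float64(0.0), np.float64(0.0), np.float64(0.0), np.float64(0.0), np.float64(0.075), np.float64(0.059), np.float64(0.0)] [-0.4   1.23 -0.87  1.91  2.    1.42  2.17]
0.785 fl 0 jar 1 sg -1 [np.float64(0.0), np.float64(0.0), np.float64(0.0), np.float64(0.0), np.float64(0.0), np.float64(0.0), np.float64(0.0), np.float64(0.0), np.float64(0.007), np.float64(0.029)] [-1.35  1.17  0.86  1.86 -0.97  0.07 -1.82]
0.785 fl 0 jar 2 sg 1 [np.float64(0.0), np.float64(0.0), np.float64(0.0), np.float64(0.0), np.float64(0.0), np.float64(0.0), np.float64(0.0), np.float64(0.075), np.float64(0.06), np.float64(0.0)] [-0.29  1.17 -0.76  2.18  2.13  1.38  1.98]
0.785 fl 0 jar 2 sg -1 [np.float64(0.0), np.float64(0.0), np.float64(0.0), np.float64(0.0), np.float64(0.0), np.float64(0.0), np.float64(0.0), np.float64(0.0), np.float64(0.034), np.float64(0.062)] [-1.24  1.1   0.83  1.98 -0.97  0.07 -1.69]
0.785 fl 0 jar 3 sg 1 [np.float64(0.0), np.float64(0.0), np.float64(0.0), np.float64(0.0), np.float64(0.0), np.float64(0.0), np.float64
[... 4089 characters left out ...]
(0.015), np.float64(0.01), np.float64(0.0), np.float64(0.06), np.float64(0.185), np.float64(0.242), np.float64(0.292)] [-0.3   1.33  1.48  2.53 -0.97  2.06 -2.26]
0.95 fl 1 jar 3 sg 1 [np.float64(0.0), np.float64(0.044), np.float64(0.024), np.float64(0.026), np.float64(0.023), np.float64(0.0), np.float64(0.0), np.float64(0.0), np.float64(0.0), np.float64(0.0)] [ 0.1   1.28 -1.07  2.3   2.13  1.46 -0.88]
0.95 fl 1 jar 3 sg -1 [np.float64(0.0), np.float64(0.044), np.float64(0.024), np.float64(0.026), np.float64(0.023), np.float64(0.0), np.float64(0.079), np.float64(0.185), np.float64(0.2), np.float64(0.207)] [-0.4   0.94  1.48  2.42 -0.97  1.56 -2.63]
real	0m28.719s
user	0m28.766s
sys	0m0.148s
```

```bash
cat > go.py <<'E'
from reach import *
def go(X,Rm,s=None,q=None):
    s=s or r.get_state();R0=R.from_quat(s["eef_rot"])
    dp=R0.inv().apply(np.array(X)-s["tool_pos"])*1000;tw=(R0.inv()*R.from_matrix(Rm)).as_rotvec()
    n=max(np.linalg.norm(dp)/60,np.linalg.norm(tw)/.18)
    print("go dp",dp.round(),"tw",tw.round(3),"rows",round(n,1))
def nxt(X,Rm): return {"tool_pos":np.array(X),"eef_rot":R.from_matrix(Rm).as_quat()}
E
cat > j.py <<'E'
import sys
from go import *
def jargrasp(c,a,b=.785,back=0,zc=.030):
    G=grasp(a,b);m=np.array([np.cos(a),np.sin(a),0]);return np.r_[np.array(c)-.016*m[:2],zc]-(.003+back)*G[:,2],G
E
python3 - <<'E'
from j import *
st()
A=jargrasp((.6268,-.1615),-.305,back=.09);B=jargrasp((.6268,-.1615),-.305)
Rd=grasp(-.305,.0)
go(*A);print(A[0],B[0]);go(*B,nxt(*A))
E
```

```text
t 20.7 p [ 0.4105 -0.1974  0.2396] R [[-0.885, 0.324, 0.334], [0.266, 0.941, -0.208], [-0.382, -0.095, -0.919]] open 0.746 q [ 0.641  0.486 -0.547  2.417  1.813  0.397 -0.301] F [-1.  -0.5 -0.4] ff 0.0
go dp [-51. 115. 166.] tw [-0.095 -0.392  0.031] rows 3.5
[ 0.54883757 -0.13695561  0.09578711] [ 0.60951584 -0.15605854  0.03212216]
go dp [-0.  0. 90.] tw [0. 0. 0.] rows 1.5
```

Run:
```python
from j import *
c,a=(.625,-.3865),-.24
A0=jargrasp(c,a,back=.09,zc=.037);A0=(A0[0]+[0,0,.1],A0[1]);A=jargrasp(c,a,back=.09,zc=.037);B=jargrasp(c,a,zc=.037)
go(*A0);go(*A,nxt(*A0));go(*B,nxt(*A));print(A0[0],A[0],B[0])
```

```text
go dp [-151. -112.  114.] tw [-0.131 -0.395 -0.024] rows 3.7
go dp [71. -0. 71.] tw [-0.  0.  0.] rows 1.7
go dp [-0.  0. 90.] tw [-0.  0.  0.] rows 1.5
[ 0.54560794 -0.36707144  0.20278711] [ 0.54560794 -0.36707144  0.10278711] [ 0.60739889 -0.38219272  0.03912216]
```

Call:
{"method": "step_arm", "body": {"motion": [{"dp": [-38,-28,28],"twist": [-0.033,-0.1,-0.006],"hand": 0.6},{"dp": [-76,-56,57],"twist": [-0.066,-0.2,-0.012],"hand": 0.6},{"dp": [-113,-84,86],"twist": [-0.1,-0.3,-0.018],"hand": 0.6},{"dp": [-151,-112,114],"twist": [-0.131,-0.395,-0.024],"hand": 0.6},{"dp": [-151,-112,114],"twist": [-0.131,-0.395,-0.024],"hand": 0.6}]}}

```text
clock: 21.32
tool_pos: [0.5442, -0.3725, 0.1996]
eef_rot: [0.116, 0.917, -0.047, 0.379]
contact_force: [-1.5, 0.3, -0.4]
opening: 0.803
finger_force: 0.0
```

Run:
```python
from j import *
st()
c,a=(.625,-.3865),-.24
A=jargrasp(c,a,back=.09,zc=.037);go(*A)
d=r.snapshot("top");print(things(d)['jar'])
```

```text
t 21.32 p [ 0.5442 -0.3725  0.1996] R [[-0.687, 0.248, 0.684], [0.177, 0.969, -0.173], [-0.705, 0.002, -0.709]] open 0.803 q [ 1.154  0.895 -0.833  2.142  2.641  0.519 -0.49 ] F [-1.5  0.3 -0.4] ff 0.0
go dp [68.  5. 69.] tw [-0.006 -0.002 -0.009] rows 1.6
[(array([ 0.6366, -0.2591]), array([0.0807, 0.0544]), 4.2, np.float64(0.0584)), (array([ 0.627 , -0.1606]), array([0.0539, 0.079 ]), -17.8, np.float64(0.0585)), (array([ 0.6249, -0.3845]), array([0.0549, 0.0799]), -13.4, np.float64(0.0583))]
```

Call:
{"method": "step_arm", "body": {"motion": [{"dp": [34,4,35],"twist": [-0.006,-0.002,-0.009],"hand": 0.6},{"dp": [68,4,69],"twist": [-0.006,-0.002,-0.009],"hand": 0.6},{"dp": [68,4,110],"twist": [-0.006,-0.002,-0.009],"hand": 0.6},{"dp": [68,4,150],"twist": [-0.006,-0.002,-0.009],"hand": 0.6},{"dp": [68,4,159],"twist": [-0.006,-0.002,-0.009],"hand": 0.6}]}}

```text
clock: 22.0
tool_pos: [0.6102, -0.377, 0.0421]
eef_rot: [0.105, 0.918, -0.044, 0.38]
contact_force: [-0.5, 0.1, 0.2]
opening: 0.798
finger_force: 0.0
```

Run:
```python
from j import *
st()
B=jargrasp((.625,-.3865),-.24,zc=.037);go(*B)
d=r.snapshot("side");cv2.imwrite('pics/s3.png',d['pixels'][170:340,200:430,::-1])
```

```text
t 22.0 p [ 0.6102 -0.377   0.0421] R [[-0.689, 0.227, 0.689], [0.159, 0.974, -0.161], [-0.707, -0.001, -0.707]] open 0.798 q [ 1.055  1.239 -0.787  1.977  2.783  0.669 -0.44 ] F [-0.5  0.1  0.2] ff 0.0
go dp [ 3. -6.  1.] tw [0.007 0.001 0.009] rows 0.1
```

View pics/s3.png

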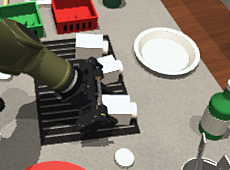

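Call:
{"method": "step_arm", "body": {"motion": [{"dp": [3,-5,1],"twist": [0.007,0,0.009],"hand": 0.4},{"dp": [3,-5,1],"twist": [0.007,0,0.009],"hand": 0.0},{"dp": [3,-5,1],"twist": [0.007,0,0.009],"hand": 0.0},{"dp": [3,-5,1],"twist": [0.007,0,0.009],"hand": 0.0},{"dp": [3,-5,1],"twist": [0.007,0,0.009],"hand": 0.0}], "force": 25}}

```text
clock: 22.68
tool_pos: [0.6065, -0.3837, 0.0405]
eef_rot: [0.112, 0.917, -0.047, 0.381]
contact_force: [-2.9, 0.2, 5.5]
opening: 0.608
finger_force: 25.0
```

Call:
{"method": "step_arm", "body": {"motion": [{"dp": [0,0,0],"twist": [0,0,0],"hand": 0.0},{"dp": [-35,0,-35],"twist": [0,0,0],"hand": 0.0},{"dp": [-75,0,-75],"twist": [0,0,0],"hand": 0.0},{"dp": [-115,0,-115],"twist": [0,0,0],"hand": 0.0},{"dp": [-150,0,-150],"twist": [0,0,0],"hand": 0.0}]}}

```text
clock: 23.3
tool_pos: [0.6063, -0.3828, 0.2537]
eef_rot: [0.112, 0.917, -0.046, 0.38]
contact_force: [1.8, -0.7, -1.3]
opening: 0.612
finger_force: 25.0
```

```bash
cat >> j.py <<'E'
def plan(pg,q,R0,X0,a,b=.785,mids=((.55,-.2,.33),(.5,.0,.35),(.5,.15,.35)),fr=(.0,.34,.67)):
    # candidate carry route: list of poses; checks local IK
    Rd=grasp(a,0);W=[(X0,R0)]
    for m,f in zip(mids,fr): W.append((np.array(m),yawm((3.0-a)*f)@Rd))
    P=place(3.0,b)
    W+= [(np.r_[pg,.22],P),(np.r_[pg,.09],P)]
    w,qe=run(q,W);print(w,qe.round(2));return W
from path import run,yawm
E
python3 - <<'E'
from j import *
s=st();X0=np.array(s["tool_pos"]);R0=R.from_quat(s["eef_rot"]).as_matrix()
for fr in ((0,.34,.67),(0,.3,.55),(.2,.45,.7)):
  for pg in((.5695,.3645),(.554,.25),(.538,.137)):
    W=plan(pg,s["q"],R0,X0,-.24,fr=fr)
E
```

```text
t 23.3 p [ 0.6063 -0.3828  0.2537] R [[-0.685, 0.241, 0.687], [0.171, 0.971, -0.17], [-0.708, 0.001, -0.706]] open 0.612 q [ 1.032  0.79  -0.719  1.962  2.485  0.305 -0.431] F [ 1.8 -0.7 -1.3] ff 25.0
[np.float64(0.0), np.float64(0.0), np.float64(0.0), np.float64(0.0), np.float64(0.0)] [-0.37  1.24 -0.92  1.91  2.    1.46  2.2 ]
[np.float64(0.0), np.float64(0.0), np.float64(0.0), np.float64(0.0), np.float64(0.0)] [-0.2   1.25 -0.95  2.17  2.12  1.53  2.1 ]
[np.float64(0.0), np.float64(0.0), np.float64(0.0), np.float64(0.0), np.float64(0.0)] [ 0.01  1.29 -0.97  2.38  2.26  1.63  2.08]
[np.float64(0.0), np.float64(0.0), np.float64(0.0), np.float64(0.0), np.float64(0.0)] [-0.37  1.25 -0.94  1.91  2.01  1.48  2.21]
[np.float64(0.0), np.float64(0.0), np.float64(0.0), np.float64(0.0), np.float64(0.0)] [-0.19  1.26 -0.96  2.17  2.12  1.55  2.11]
[np.float64(0.0), np.float64(0.0), np.float64(0.0), np.float64(0.0), np.float64(0.0)] [ 0.01  1.3  -0.98  2.38  2.26  1.63  2.09]
[np.float64(0.0), np.float64(0.0), np.float64(0.0), np.float64(0.0), np.float64(0.0)] [-0.38  1.24 -0.92  1.91  2.    1.45  2.2 ]
[np.float64(0.0), np.float64(0.0), np.float64(0.0), np.float64(0.0), np.float64(0.0)] [-0.2   1.25 -0.94  2.17  2.12  1.53  2.1 ]
[np.float64(0.0), np.float64(0.0), np.float64(0.0), np.float64(0.0), np.float64(0.0)] [ 0.    1.29 -0.97  2.38  2.26  1.63  2.08]
```

```bash
cat >> j.py <<'E'
def ppose(pg,dz=0,b=.785,off=.007,gb=.023):
    P=place(3.0,b);h=np.array([np.cos(3.0),np.sin(3.0),0])
    return np.r_[pg,.012+.094-gb+dz]+off*h-.003*P[:,2],P
def route(pg,a,dz=.12,mids=((.55,-.2,.33),(.5,.0,.35),(.5,.15,.35)),fr=(0,.34,.67)):
    s=r.get_state();Rd=grasp(a,0);W=[(np.array(m),yawm((3.0-a)*f)@Rd) for m,f in zip(mids,fr)]+[ppose(pg,dz)]
    for w in W: go(*w,s);s=nxt(*w)
    X0=np.array(r.get_state()["tool_pos"]);R0=R.from_quat(r.get_state()["eef_rot"]).as_matrix();print(run(r.get_state()["q"],[(X0,R0)]+W+[ppose(pg)]))
PG=[(.5695,.3645),(.554,.25),(.538,.137)]
E
python3 - <<'E'
from j import *
route(PG[0],-.24)
E
```

```text
go dp [  16.  164. -124.] tw [-0.     0.786 -0.003] rows 4.4
go dp [ 96. 182. -20.] tw [ 0.     0.    -1.102] rows 6.1
go dp [-114.   98.    0.] tw [-0.     0.    -1.069] rows 5.9
go dp [-181. -133.  145.] tw [ 0.419  0.708 -1.011] rows 7.2
([np.float64(0.0), np.float64(0.0), np.float64(0.0), np.float64(0.0), np.float64(0.0)], array([-0.38967419,  1.24897531, -0.91528936,  1.92503043,  2.00342811,
        1.4665719 ,  2.17611767]))
```

```bash
cat >> j.py <<'E'
def sub(W,s=None):
    s=s or r.get_state();X,Q=np.array(s["tool_pos"]),R.from_quat(s["eef_rot"])
    for X1,R1 in W:
        rv=(Q.inv()*R.from_matrix(R1)).as_rotvec();n=int(np.ceil(max(np.linalg.norm(X1-X)/60,np.linalg.norm(rv)/.18)/4.6))
        for i in range(n): go(X+(X1-X)*(i+1)/n,(Q*R.from_rotvec(rv*(i+1)/n)).as_matrix(),nxt(X+(X1-X)*i/n,(Q*R.from_rotvec(rv*i/n)).as_matrix()))
        X,Q=X1,R.from_matrix(R1)
def carry(pg,a,dz=.12,mids=((.55,-.2,.33),(.5,.0,.35),(.5,.15,.35)),fr=(0,.34,.67)):
    Rd=grasp(a,0);return [(np.array(m),yawm((3.0-a)*f)@Rd) for m,f in zip(mids,fr)]+[ppose(pg,dz)]
E
python3 - <<'E'
from j import *
sub(carry(PG[0],-.24))
E
```

```text
go dp [  16.  164. -124.] tw [-0.     0.786 -0.003] rows 4.4
go dp [ 48.  91. -10.] tw [ 0.     0.    -0.551] rows 3.1
go dp [ -7. 103. -10.] tw [ 0.     0.    -0.551] rows 3.1
go dp [-57.  49.   0.] tw [ 0.     0.    -0.535] rows 3.0
go dp [-74.  13.   0.] tw [-0.     0.    -0.535] rows 3.0
go dp [-90. -66.  72.] tw [ 0.21   0.354 -0.506] rows 3.6
go dp [-72. -95.  60.] tw [ 0.21   0.354 -0.506] rows 3.6
```

Call:
{"method": "step_arm", "body": {"motion": [{"dp": [4,33,-25],"twist": [0,0.157,0],"hand": 0.0},{"dp": [7,66,-50],"twist": [0,0.314,0],"hand": 0.0},{"dp": [10,99,-75],"twist": [0,0.471,0],"hand": 0.0},{"dp": [13,132,-100],"twist": [0,0.63,0],"hand": 0.0},{"dp": [16,164,-124],"twist": [0,0.786,0],"hand": 0.0}]}}

```text
clock: 23.92
tool_pos: [0.5895, -0.3396, 0.2901]
eef_rot: [0.139, 0.955, -0.085, 0.249]
contact_force: [-0.4, -1.3, -0.6]
opening: 0.609
finger_force: 25.0
```

Call:
{"method": "step_arm", "body": {"motion": [{"dp": [12,23,-3],"twist": [0,0,-0.138],"hand": 0.0},{"dp": [24,46,-5],"twist": [0,0,-0.276],"hand": 0.0},{"dp": [36,69,-8],"twist": [0,0,-0.414],"hand": 0.0},{"dp": [48,91,-10],"twist": [0,0,-0.551],"hand": 0.0}]}}

```text
clock: 24.42
tool_pos: [0.5737, -0.2392, 0.2664]
eef_rot: [-0.129, 0.956, -0.151, 0.218]
contact_force: [0.5, -0.0, -0.5]
opening: 0.612
finger_force: 25.0
```

Call:
{"method": "step_arm", "body": {"motion": [{"dp": [-2,26,-3],"twist": [0,0,-0.138],"hand": 0.0},{"dp": [-4,52,-5],"twist": [0,0,-0.276],"hand": 0.0},{"dp": [-6,77,-8],"twist": [0,0,-0.414],"hand": 0.0},{"dp": [-7,103,-10],"twist": [0,0,-0.551],"hand": 0.0}]}}

```text
clock: 24.92
tool_pos: [0.5573, -0.1399, 0.2424]
eef_rot: [-0.384, 0.885, -0.204, 0.169]
contact_force: [0.5, 0.9, -1.7]
opening: 0.608
finger_force: 25.0
```

Run:
```python
from j import *
st();W=carry(PG[0],-.24);go(*W[1]);sub(W[2:])
```

```text
t 24.93 p [ 0.5573 -0.1399  0.2424] R [[-0.648, -0.609, 0.456], [-0.748, 0.622, -0.232], [-0.143, -0.491, -0.859]] open 0.608 q [ 0.362  0.584 -0.47   2.202  1.799  0.487  0.714] F [ 0.5  0.9 -1.7] ff 25.0
go dp [ -83.   69. -151.] tw [-0.519  0.138 -0.042] rows 3.1
go dp [-98.  81. -93.] tw [-0.272 -0.076 -0.542] rows 3.4
go dp [-137.   38.  -67.] tw [-0.272 -0.076 -0.542] rows 3.4
go dp [-90. -66.  72.] tw [ 0.21   0.354 -0.506] rows 3.6
go dp [-72. -95.  60.] tw [ 0.21   0.354 -0.506] rows 3.6
```

Call:
{"method": "step_arm", "body": {"motion": [{"dp": [-20,17,-37],"twist": [-0.13,0.035,-0.01],"hand": 0.0},{"dp": [-41,35,-75],"twist": [-0.26,0.07,-0.02],"hand": 0.0},{"dp": [-62,52,-113],"twist": [-0.39,0.105,-0.03],"hand": 0.0},{"dp": [-83,69,-151],"twist": [-0.519,0.138,-0.042],"hand": 0.0},{"dp": [-83,69,-151],"twist": [-0.519,0.138,-0.042],"hand": 0.0}]}}

```text
clock: 25.55
tool_pos: [0.5087, -0.0285, 0.3331]
eef_rot: [-0.412, 0.911, -0.019, 0.011]
contact_force: [0.9, -0.8, -1.8]
opening: 0.612
finger_force: 25.0
```

Run:
```python
from j import *
st();W=carry(PG[0],-.24);sub(W[2:])
```

```text
t 25.55 p [ 0.5087 -0.0285  0.3331] R [[-0.66, -0.751, 0.035], [-0.752, 0.659, -0.025], [-0.004, -0.043, -0.999]] open 0.612 q [ 0.417  0.501 -0.728  1.824  0.446  0.949  1.914] F [ 0.9 -0.8 -1.8] ff 25.0
go dp [-64.  62. -11.] tw [-0.02 -0.01 -0.54] rows 3.0
go dp [-87.  20.  -9.] tw [-0.02 -0.01 -0.54] rows 3.0
go dp [-90. -66.  72.] tw [ 0.21   0.354 -0.506] rows 3.6
go dp [-72. -95.  60.] tw [ 0.21   0.354 -0.506] rows 3.6
```

Call:
{"method": "step_arm", "body": {"motion": [{"dp": [-16,16,-3],"twist": [-0.005,0,-0.135],"hand": 0.0},{"dp": [-32,31,-6],"twist": [-0.01,0,-0.27],"hand": 0.0},{"dp": [-48,47,-9],"twist": [-0.015,-0.01,-0.4],"hand": 0.0},{"dp": [-64,62,-11],"twist": [-0.02,-0.01,-0.54],"hand": 0.0},{"dp": [-64,62,-11],"twist": [-0.02,-0.01,-0.54],"hand": 0.0}]}}

```text
clock: 26.18
tool_pos: [0.5056, 0.0612, 0.3407]
eef_rot: [-0.641, 0.768, -0.013, 0.007]
contact_force: [0.5, 0.0, -0.4]
opening: 0.61
finger_force: 25.0
```

Run:
```python
from j import *
st();W=carry(PG[0],-.24);sub(W[2:]);print("direct");sub(W[3:])
s=r.get_state();print(run(s["q"],[(s["tool_pos"],R.from_quat(s["eef_rot"]).as_matrix()),W[3],ppose(PG[0])]))
```

```text
t 26.18 p [0.5056 0.0612 0.3407] R [[-0.179, -0.983, 0.028], [-0.984, 0.179, -0.01], [0.005, -0.029, -1.0]] open 0.61 q [ 0.336  0.537 -0.888  1.801  0.51   1.022  2.21 ] F [ 0.5  0.  -0.4] ff 25.0
go dp [-86.  21. -10.] tw [-0.027 -0.013 -0.54 ] rows 3.0
go dp [-90. -66.  72.] tw [ 0.21   0.354 -0.506] rows 3.6
go dp [-72. -95.  60.] tw [ 0.21   0.354 -0.506] rows 3.6
direct
go dp [-103.    1.   45.] tw [ 0.204  0.193 -0.507] rows 3.2
go dp [-100.  -44.   29.] tw [ 0.204  0.193 -0.507] rows 3.2
go dp [-72. -83.  25.] tw [ 0.204  0.193 -0.507] rows 3.2
([np.float64(0.0), np.float64(0.0)], array([-0.5613761 ,  1.09800253, -0.5694165 ,  1.95118475,  1.93773307,
        1.16312186,  2.01974296]))
```

Call:
{"method": "step_arm", "body": {"motion": [{"dp": [-26,0,5],"twist": [0.05,0.048,-0.127],"hand": 0.0},{"dp": [-52,0,15],"twist": [0.1,0.096,-0.254],"hand": 0.0},{"dp": [-78,1,25],"twist": [0.15,0.145,-0.38],"hand": 0.0},{"dp": [-103,1,40],"twist": [0.204,0.193,-0.507],"hand": 0.0},{"dp": [-103,1,40],"twist": [0.204,0.193,-0.507],"hand": 0.0}]}}

```text
clock: 26.8
tool_pos: [0.5234, 0.162, 0.2989]
eef_rot: [0.804, -0.575, 0.152, 0.006]
contact_force: [-0.2, 0.9, -0.9]
opening: 0.61
finger_force: 25.0
```

Run:
```python
from j import *
st();W=carry(PG[0],-.24);sub(W[3:])
```

```text
t 26.8 p [0.5234 0.162  0.2989] R [[0.293, -0.926, 0.238], [-0.922, -0.339, -0.184], [0.251, -0.165, -0.954]] open 0.61 q [-0.033  0.596 -0.822  1.884  0.908  1.     2.139] F [-0.2  0.9 -0.9] ff 25.0
go dp [-100.  -44.   30.] tw [ 0.205  0.193 -0.507] rows 3.2
go dp [-73. -83.  27.] tw [ 0.205  0.193 -0.507] rows 3.2
```

Call:
{"method": "step_arm", "body": {"motion": [{"dp": [-25,-11,0],"twist": [0.05,0.048,-0.127],"hand": 0.0},{"dp": [-50,-22,10],"twist": [0.1,0.096,-0.254],"hand": 0.0},{"dp": [-75,-33,20],"twist": [0.15,0.145,-0.38],"hand": 0.0},{"dp": [-100,-44,25],"twist": [0.205,0.193,-0.507],"hand": 0.0},{"dp": [-100,-44,25],"twist": [0.205,0.193,-0.507],"hand": 0.0}]}}

```text
clock: 27.42
tool_pos: [0.542, 0.2629, 0.2576]
eef_rot: [0.9, -0.336, 0.279, 0.018]
contact_force: [-0.7, 0.2, -0.4]
opening: 0.611
finger_force: 25.0
```

Run:
```python
from j import *
st();W=carry(PG[0],-.24);sub(W[3:])
```

```text
t 27.43 p [0.542  0.2629 0.2576] R [[0.619, -0.614, 0.49], [-0.594, -0.774, -0.219], [0.513, -0.156, -0.844]] open 0.611 q [-0.337  0.712 -0.75   1.937  1.309  1.068  2.124] F [-0.7  0.2 -0.4] ff 25.0
go dp [-77. -83.  31.] tw [ 0.207  0.192 -0.51 ] rows 3.2
```

Call:
{"method": "step_arm", "body": {"motion": [{"dp": [-20,-21,0],"twist": [0.05,0.048,-0.127],"hand": 0.0},{"dp": [-40,-42,10],"twist": [0.1,0.096,-0.254],"hand": 0.0},{"dp": [-58,-63,20],"twist": [0.15,0.145,-0.38],"hand": 0.0},{"dp": [-77,-83,31],"twist": [0.207,0.192,-0.51],"hand": 0.0},{"dp": [-77,-83,31],"twist": [0.207,0.192,-0.51],"hand": 0.0}]}}

```text
clock: 28.05
tool_pos: [0.5615, 0.364, 0.2048]
eef_rot: [0.921, -0.067, 0.382, 0.028]
contact_force: [0.1, -0.7, -1.8]
opening: 0.611
finger_force: 25.0
```

```bash
cat >> h.py <<'E'
def jarcloud(cams=("side","top")):
    s=r.get_state();Q=[]
    for c in cams:
        d=r.snapshot(c);P=cloud(d);hsv=cv2.cvtColor(d["pixels"],cv2.COLOR_RGB2HSV).astype(int)
        m=(hsv[...,1]<50)&(hsv[...,2]>110)&(np.linalg.norm(P-s["tool_pos"],axis=2)<.11)&(P[...,2]>.085)
        q=P[m];n=m.sum();print(c,n,q.min(0).round(3) if n else "",q.max(0).round(3) if n else "",np.median(q,0).round(3) if n else "")
        Q.append((d,m))
    return Q
E
python3 - <<'E'
from j import *
st();W=carry(PG[0],-.24);sub(W[3:])
(d,m),(d2,m2)=jarcloud()
a=d['pixels'][60:220,150:350,::-1];b=d2['pixels'][120:280,60:260,::-1]
cv2.imwrite('pics/s4.png',cv2.resize(np.hstack([a,b]),None,fx=2,fy=2))
E
```

```text
t 28.05 p [0.5615 0.364  0.2048] R [[0.699, -0.145, 0.7], [-0.102, -0.989, -0.103], [0.708, 0.001, -0.706]] open 0.611 q [-0.546  0.873 -0.666  1.962  1.711  1.155  2.219] F [ 0.1 -0.7 -1.8] ff 25.0
go dp [-1. -2. -1.] tw [ 0.003 -0.001 -0.002] rows 0.0
side 280 [0.472 0.307 0.134] [0.599 0.399 0.266] [0.573 0.336 0.189]
top 531 [0.544 0.329 0.15 ] [0.601 0.4   0.269] [0.572 0.363 0.227]
```

View pics/s4.png

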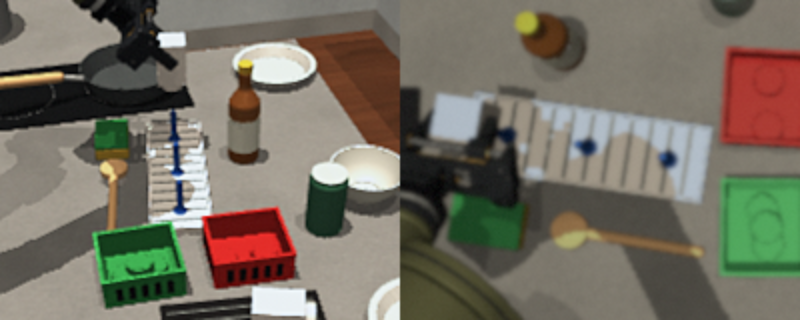

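```bash
cat >> h.py <<'E'
def topface(dz=.012):
    d=r.snapshot("top");s=r.get_state();P=cloud(d);hsv=cv2.cvtColor(d["pixels"],cv2.COLOR_RGB2HSV).astype(int)
    zt=s["tool_pos"][2]+.021
    m=(hsv[...,1]<50)&(hsv[...,2]>110)&(np.linalg.norm(P[...,:2]-s["tool_pos"][:2],axis=2)<.08)&(abs(P[...,2]-zt)<dz)
    q=P[m];A=np.c_[q[:,:2]-q[:,:2].mean(0),np.ones(len(q))];c=np.linalg.lstsq(A,q[:,2],rcond=None)[0]
    print("topface n",m.sum(),"z",c[2].round(4),"slope deg",np.degrees(c[:2]).round(1),"rect",cv2.minAreaRect(q[:,:2].astype(np.float32)),"bbox mid",((q.min(0)+q.max(0))/2).round(4))
E
python3 -c "
from h import *
topface()"
```

```text
topface n 518 z 0.2275 slope deg [-0.2 -0.6] rect ((0.5721182823181152, 0.3646089434623718), (0.05796372517943382, 0.05416977405548096), 81.70230865478516) bbox mid [0.5719 0.3635 0.2254]
```

Call:
{"method": "step_arm", "body": {"motion": [{"dp": [-20,0,18],"twist": [0,0,0],"hand": 0.0},{"dp": [-42,0,39],"twist": [0,0,0],"hand": 0.0},{"dp": [-62,0,59],"twist": [0,0,0],"hand": 0.0},{"dp": [-82,0,79],"twist": [0,0,0],"hand": 0.0},{"dp": [-84,0,81],"twist": [0,0,0],"hand": 0.0}]}}

```text
clock: 28.82
tool_pos: [0.5598, 0.3645, 0.0884]
eef_rot: [0.921, -0.066, 0.383, 0.028]
contact_force: [-0.3, -0.2, -1.0]
opening: 0.61
finger_force: 25.0
```

```bash
python3 -c "
from h import *
st();topface()"
```

```text
t 28.82 p [0.5598 0.3645 0.0884] R [[0.698, -0.143, 0.701], [-0.1, -0.99, -0.102], [0.709, 0.001, -0.706]] open 0.61 q [-0.578  1.087 -0.613  1.976  1.902  1.212  2.01 ] F [-0.3 -0.2 -1. ] ff 25.0
topface n 425 z 0.1095 slope deg [0.8 0.4] rect ((0.5694237351417542, 0.3651529848575592), (0.058455873280763626, 0.053986821323633194), 81.29248046875) bbox mid [0.5709 0.3649 0.1084]
```

Call:
{"method": "step_arm", "body": {"motion": [{"dp": [-1,0,1],"twist": [0,0,0],"hand": 0.0},{"dp": [-1,0,1],"twist": [0,0,0],"hand": 0.4},{"dp": [-1,0,1],"twist": [0,0,0],"hand": 0.4},{"dp": [-1,0,1],"twist": [0,0,0],"hand": 0.4},{"dp": [-1,0,1],"twist": [0,0,0],"hand": 0.4}]}}

```text
clock: 29.5
tool_pos: [0.5591, 0.3666, 0.0878]
eef_rot: [0.921, -0.065, 0.383, 0.027]
contact_force: [0.7, 0.4, -0.0]
opening: 0.702
finger_force: 0.0
```

Call:
{"method": "step_arm", "body": {"motion": [{"dp": [0,0,-20],"twist": [0,0,0],"hand": 0.4},{"dp": [0,0,-60],"twist": [0,0,0],"hand": 0.4},{"dp": [0,0,-110],"twist": [0,0,0],"hand": 0.4},{"dp": [0,0,-160],"twist": [0,0,0],"hand": 0.4},{"dp": [0,0,-180],"twist": [0,0,0],"hand": 0.4}]}}

```text
clock: 30.12
tool_pos: [0.4296, 0.3862, 0.2174]
eef_rot: [0.921, -0.063, 0.383, 0.024]
contact_force: [1.8, 0.3, -0.2]
opening: 0.704
finger_force: 0.0
```

```bash
cat >> h.py <<'E'
def done(cams=("top",)):
    for c in cams:
        d=r.snapshot(c);P=cloud(d);hsv=cv2.cvtColor(d["pixels"],cv2.COLOR_RGB2HSV).astype(int)
        for g in((.5695,.3645),(.554,.25),(.538,.137)):
            m=(hsv[...,1]<50)&(hsv[...,2]>110)&(np.linalg.norm(P[...,:2]-g,axis=2)<.05)&(P[...,2]>.085)
            if m.sum()<50: print(c,g,m.sum());continue
            q=P[m];print(c,g,m.sum(),"z",np.percentile(q[:,2],[10,50,90]).round(4),"ctr",np.median(q,0).round(4))
        print(c,things(d))
    return d
E
python3 -c "
from h import *
st();done()"
```

```text
t 30.12 p [0.4296 0.3862 0.2174] R [[0.699, -0.134, 0.703], [-0.097, -0.991, -0.093], [0.709, -0.004, -0.705]] open 0.704 q [-0.739  0.831 -0.748  2.128  1.581  1.291  1.988] F [ 1.8  0.3 -0.2] ff 0.0
top (0.5695, 0.3645) 442 z [0.1045 0.1076 0.1105] ctr [0.5687 0.3655 0.1076]
top (0.554, 0.25) 0
top (0.538, 0.137) 0
top {'red': [], 'green': [], 'jar': [(array([ 0.6366, -0.2591]), array([0.081 , 0.0546]), 4.3, np.float64(0.0584)), (array([ 0.6272, -0.1608]), array([0.0538, 0.0785]), -17.7, np.float64(0.0584))]}
```

```bash
cat >> j.py <<'E'
def ret(c,a,zc=.037,b=.785,back=.09,up=.12,mids=((.48,.2,.33),(.5,.05,.34)),fr=(.67,.34)):
    Rd=grasp(a,0);A=jargrasp(c,a,b,back,zc);A0=(A[0]+[0,0,up],A[1])
    return [(np.array(m),yawm((3.0-a)*f)@Rd) for m,f in zip(mids,fr)]+[A0,A,jargrasp(c,a,b,0,zc)]
E
python3 -c "
from j import *
W=ret((.636,-.2595),.08);sub(W)
s=r.get_state();print(run(s['q'],[(s['tool_pos'],R.from_quat(s['eef_rot']).as_matrix())]+W))"
```

```text
go dp [ 67.  89. -13.] tw [-0.193 -0.361  0.459] rows 3.4
go dp [ 93.  55. -28.] tw [-0.193 -0.361  0.459] rows 3.4
go dp [72. 25. -5.] tw [-0.    -0.     0.482] rows 2.7
go dp [ 75. -11.  -5.] tw [0.    0.    0.482] rows 2.7
go dp [126. -99.  59.] tw [ 0.194 -0.359  0.47 ] rows 3.5
go dp [  86. -141.   43.] tw [ 0.194 -0.359  0.47 ] rows 3.5
go dp [85.  0. 85.] tw [0. 0. 0.] rows 2.0
go dp [-0. -0. 90.] tw [0. 0. 0.] rows 1.5
([np.float64(0.0), np.float64(0.0), np.float64(0.0), np.float64(0.0), np.float64(0.0)], array([ 1.11483151,  1.50531578, -1.17819881,  2.00347417,  2.5054948 ,
        0.77652853,  0.26678876]))
```

Call:
{"method": "step_arm", "body": {"motion": [{"dp": [17,22,-3],"twist": [-0.048,-0.09,0.115],"hand": 0.5},{"dp": [33,44,-6],"twist": [-0.096,-0.18,0.23],"hand": 0.5},{"dp": [50,67,-10],"twist": [-0.145,-0.27,0.345],"hand": 0.5},{"dp": [67,89,-13],"twist": [-0.193,-0.361,0.459],"hand": 0.5},{"dp": [67,89,-13],"twist": [-0.193,-0.361,0.459],"hand": 0.5}]}}

```text
clock: 30.8
tool_pos: [0.4601, 0.288, 0.2724]
eef_rot: [0.927, -0.314, 0.203, 0.015]
contact_force: [-1.3, 1.0, 0.3]
opening: 0.752
finger_force: 0.0
```

Call:
{"method": "step_arm", "body": {"motion": [{"dp": [23,14,-7],"twist": [-0.048,-0.09,0.115],"hand": 0.5},{"dp": [46,28,-14],"twist": [-0.096,-0.18,0.23],"hand": 0.5},{"dp": [70,42,-21],"twist": [-0.145,-0.27,0.345],"hand": 0.5},{"dp": [93,55,-28],"twist": [-0.193,-0.361,0.459],"hand": 0.5},{"dp": [93,55,-28],"twist": [-0.193,-0.361,0.459],"hand": 0.5}]}}

```text
clock: 31.42
tool_pos: [0.4845, 0.1953, 0.3263]
eef_rot: [0.848, -0.53, 0.001, 0.003]
contact_force: [-0.8, 0.4, -0.9]
opening: 0.752
finger_force: 0.0
```

Call:
{"method": "step_arm", "body": {"motion": [{"dp": [18,6,-1],"twist": [0,0,0.12],"hand": 0.5},{"dp": [36,12,-2],"twist": [0,0,0.24],"hand": 0.5},{"dp": [54,19,-4],"twist": [0,0,0.36],"hand": 0.5},{"dp": [72,25,-5],"twist": [0,0,0.482],"hand": 0.5},{"dp": [72,25,-5],"twist": [0,0,0.482],"hand": 0.5}]}}

```text
clock: 32.05
tool_pos: [0.4914, 0.1224, 0.3316]
eef_rot: [-0.7, 0.714, -0.002, -0.003]
contact_force: [-0.4, 0.6, 0.0]
opening: 0.749
finger_force: 0.0
```

```bash
python3 -c "
from j import *
st();W=ret((.636,-.2595),.08);sub(W[1:])"
```

```text
t 32.05 p [0.4914 0.1224 0.3316] R [[-0.019, -1.0, -0.002], [-1.0, 0.019, -0.006], [0.006, 0.002, -1.0]] open 0.749 q [ 0.209  0.557 -0.884  1.798  0.501  1.032  2.253] F [-0.4  0.6  0. ] ff 0.0
go dp [ 72. -10.  -8.] tw [ 0.    -0.007  0.479] rows 2.7
go dp [126. -99.  59.] tw [ 0.194 -0.359  0.47 ] rows 3.5
go dp [  86. -141.   43.] tw [ 0.194 -0.359  0.47 ] rows 3.5
go dp [85.  0. 85.] tw [0. 0. 0.] rows 2.0
go dp [-0. -0. 90.] tw [0. 0. 0.] rows 1.5
```

Call:
{"method": "step_arm", "body": {"motion": [{"dp": [18,-3,-2],"twist": [0,0,0.12],"hand": 0.5},{"dp": [36,-5,-4],"twist": [0,0,0.24],"hand": 0.5},{"dp": [54,-8,-6],"twist": [0,0,0.36],"hand": 0.5},{"dp": [72,-10,-8],"twist": [0,-0.007,0.479],"hand": 0.5},{"dp": [72,-10,-8],"twist": [0,-0.007,0.479],"hand": 0.5}]}}

```text
clock: 32.67
tool_pos: [0.5004, 0.0506, 0.3402]
eef_rot: [-0.511, 0.859, 0.001, 0.001]
contact_force: [0.5, 0.2, 0.2]
opening: 0.749
finger_force: 0.0
```

Call:
{"method": "step_arm", "body": {"motion": [{"dp": [31,-25,10],"twist": [0.048,-0.09,0.118],"hand": 0.5},{"dp": [63,-50,20],"twist": [0.097,-0.18,0.235],"hand": 0.5},{"dp": [95,-75,40],"twist": [0.145,-0.27,0.352],"hand": 0.5},{"dp": [126,-99,59],"twist": [0.194,-0.359,0.47],"hand": 0.5},{"dp": [126,-99,59],"twist": [0.194,-0.359,0.47],"hand": 0.5}]}}

```text
clock: 33.3
tool_pos: [0.5245, -0.1092, 0.2784]
eef_rot: [-0.286, 0.937, 0.01, 0.199]
contact_force: [-0.2, 1.1, 0.1]
opening: 0.75
finger_force: 0.0
```

```bash
python3 -c "
from j import *
st();W=ret((.636,-.2595),.08);sub(W[2:])"
```

```text
t 33.3 p [ 0.5245 -0.1092  0.2784] R [[-0.758, -0.539, 0.367], [-0.531, 0.837, 0.132], [-0.378, -0.095, -0.921]] open 0.75 q [ 0.663  0.521 -0.635  2.094  0.429  0.276  1.918] F [-0.2  1.1  0.1] ff 0.0
go dp [  82. -142.   41.] tw [ 0.197 -0.364  0.464] rows 3.5
go dp [85.  0. 85.] tw [0. 0. 0.] rows 2.0
go dp [-0. -0. 90.] tw [0. 0. 0.] rows 1.5
```

Call:
{"method": "step_arm", "body": {"motion": [{"dp": [20,-35,10],"twist": [0.049,-0.09,0.116],"hand": 0.5},{"dp": [41,-71,20],"twist": [0.098,-0.18,0.232],"hand": 0.5},{"dp": [62,-107,30],"twist": [0.148,-0.27,0.348],"hand": 0.5},{"dp": [82,-142,41],"twist": [0.197,-0.364,0.464],"hand": 0.5},{"dp": [82,-142,41],"twist": [0.197,-0.364,0.464],"hand": 0.5}]}}

```text
clock: 33.92
tool_pos: [0.5355, -0.2055, 0.2301]
eef_rot: [-0.161, 0.948, 0.023, 0.272]
contact_force: [0.2, 0.4, -1.2]
opening: 0.751
finger_force: 0.0
```

```bash
python3 -c "
from j import *
s=st();W=ret((.636,-.2595),.08);sub(W[2:])
d=r.snapshot('top');print(things(d)['jar'])
print(run(s['q'],[(s['tool_pos'],R.from_quat(s['eef_rot']).as_matrix())]+W[3:]))"
```

```text
t 33.92 p [ 0.5355 -0.2055  0.2301] R [[-0.8, -0.319, 0.509], [-0.294, 0.947, 0.132], [-0.524, -0.044, -0.851]] open 0.751 q [ 1.021  0.752 -0.909  2.124  1.541  0.24   0.834] F [ 0.2  0.4 -1.2] ff 0.0
go dp [  6. -63.   8.] tw [ 0.118 -0.226  0.22 ] rows 1.9
go dp [85.  0. 85.] tw [0. 0. 0.] rows 2.0
go dp [-0. -0. 90.] tw [0. 0. 0.] rows 1.5
[(array([ 0.6377, -0.2592]), array([0.0831, 0.0546]), 5.2, np.float64(0.0583)), (array([ 0.6285, -0.1613]), array([0.0541, 0.0814]), -17.9, np.float64(0.0583))]
([np.float64(0.0), np.float64(0.0)], array([ 1.11314214,  1.50115341, -1.17227801,  2.00379072,  2.509908  ,
        0.77250685,  0.25831893]))
```

It is going back to the original wrist branch. Next I finish the approach to jar 2.

Call:
{"method": "step_arm", "body": {"motion": [{"dp": [2,-16,2],"twist": [0.03,-0.056,0.055],"hand": 0.5},{"dp": [3,-32,4],"twist": [0.06,-0.113,0.11],"hand": 0.5},{"dp": [5,-48,6],"twist": [0.09,-0.17,0.165],"hand": 0.5},{"dp": [6,-63,8],"twist": [0.118,-0.226,0.22],"hand": 0.5},{"dp": [6,-63,8],"twist": [0.118,-0.226,0.22],"hand": 0.5}]}}

```text
clock: 34.6
tool_pos: [0.5525, -0.2675, 0.221]
eef_rot: [-0.035, 0.924, 0.016, 0.38]
contact_force: [-0.1, 0.5, 0.0]
opening: 0.748
finger_force: 0.0
```

```bash
python3 -c "
from j import *
s=st();W=ret((.636,-.2595),.08);sub(W[2:]);print('A from here');go(*W[3])"
```

```text
t 34.6 p [ 0.5525 -0.2675  0.221 ] R [[-0.709, -0.076, 0.701], [-0.053, 0.997, 0.055], [-0.703, 0.002, -0.711]] open 0.748 q [ 1.27   1.026 -1.245  2.184  2.189  0.56   0.214] F [-0.1  0.5  0. ] ff 0.0
go dp [-3.  1.  0.] tw [-0.001 -0.006 -0.004] rows 0.1
go dp [85.  0. 85.] tw [0. 0. 0.] rows 2.0
go dp [-0. -0. 90.] tw [0. 0. 0.] rows 1.5
A from here
go dp [82.  1. 86.] tw [-0.001 -0.006 -0.004] rows 2.0
```

Call:
{"method": "step_arm", "body": {"motion": [{"dp": [41,1,43],"twist": [0,0,-0.004],"hand": 0.5},{"dp": [82,1,86],"twist": [0,-0.005,-0.004],"hand": 0.5},{"dp": [82,1,126],"twist": [0,-0.005,-0.004],"hand": 0.5},{"dp": [82,1,166],"twist": [0,-0.005,-0.004],"hand": 0.5},{"dp": [82,1,176],"twist": [0,-0.005,-0.004],"hand": 0.5}]}}

```text
clock: 35.22
tool_pos: [0.6193, -0.2611, 0.0381]
eef_rot: [-0.038, 0.923, 0.014, 0.382]
contact_force: [-0.2, 0.1, -0.2]
opening: 0.751
finger_force: 0.0
```

```bash
python3 -c "
from j import *
s=st();W=ret((.636,-.2595),.08);go(*W[4]);print(things(r.snapshot('side'))['jar'])"
```

```text
t 35.23 p [ 0.6193 -0.2611  0.0381] R [[-0.706, -0.08, 0.704], [-0.059, 0.997, 0.054], [-0.706, -0.003, -0.708]] open 0.751 q [ 1.139  1.441 -1.159  2.045  2.5    0.75   0.227] F [-0.2  0.1 -0.2] ff 0.0
go dp [ 0.  0. -2.] tw [-0.002 -0.001  0.002] rows 0.0
[(array([ 0.6311, -0.1647]), array([0.0564, 0.0653]), -14.7, np.float64(0.0562)), (array([ 0.6442, -0.2599]), array([0.0607, 0.0565]), 6.5, np.float64(0.0563))]
```

Call:
{"method": "step_arm", "body": {"motion": [{"dp": [0,0,0],"twist": [0,0,0],"hand": 0.0},{"dp": [0,0,0],"twist": [0,0,0],"hand": 0.0},{"dp": [0,0,0],"twist": [0,0,0],"hand": 0.0},{"dp": [0,0,0],"twist": [0,0,0],"hand": 0.0},{"dp": [0,0,0],"twist": [0,0,0],"hand": 0.0}], "force": 25}}

```text
clock: 35.9
tool_pos: [0.6173, -0.2632, 0.0403]
eef_rot: [-0.036, 0.923, 0.013, 0.383]
contact_force: [-2.5, -0.3, 6.1]
opening: 0.612
finger_force: 25.0
```

Call:
{"method": "step_arm", "body": {"motion": [{"dp": [0,0,0],"twist": [0,0,0],"hand": 0.0},{"dp": [-35,0,-35],"twist": [0,0,0],"hand": 0.0},{"dp": [-75,0,-75],"twist": [0,0,0],"hand": 0.0},{"dp": [-115,0,-115],"twist": [0,0,0],"hand": 0.0},{"dp": [-155,0,-155],"twist": [0,0,0],"hand": 0.0}]}}

```text
clock: 36.52
tool_pos: [0.6166, -0.2632, 0.2591]
eef_rot: [-0.035, 0.923, 0.013, 0.382]
contact_force: [0.2, -0.6, -1.9]
opening: 0.611
finger_force: 25.0
```

```bash
python3 -c "
from j import *
s=st();W=carry(PG[1],.08,mids=((.52,-.05,.33),(.5,.1,.34)),fr=(.3,.55));sub(W)
print(run(s['q'],[(s['tool_pos'],R.from_quat(s['eef_rot']).as_matrix())]+W))"
```

```text
t 36.52 p [ 0.6166 -0.2632  0.2591] R [[-0.706, -0.074, 0.704], [-0.054, 0.997, 0.051], [-0.706, -0.002, -0.708]] open 0.611 q [ 1.156  0.936 -1.172  2.028  2.01   0.454  0.312] F [ 0.2 -0.6 -1.9] ff 25.0
go dp [  3. 110. -54.] tw [-0.173  0.365 -0.417] rows 3.2
go dp [-27. 113. -38.] tw [-0.173  0.365 -0.417] rows 3.2
go dp [-111.  103.  -10.] tw [-0.    0.   -0.73] rows 4.1
go dp [-73. -31.  67.] tw [ 0.257  0.334 -0.621] rows 4.2
go dp [-65. -59.  56.] tw [ 0.257  0.334 -0.621] rows 4.2
([np.float64(0.0), np.float64(0.0), np.float64(0.0)], array([-0.16389212,  1.02242418, -1.06830917,  2.17374435,  1.90462079,
        1.46290411,  2.22511645]))
```

Call:
{"method": "step_arm", "body": {"motion": [{"dp": [1,28,-14],"twist": [-0.043,0.09,-0.104],"hand": 0.0},{"dp": [2,55,-27],"twist": [-0.086,0.18,-0.208],"hand": 0.0},{"dp": [2,82,-40],"twist": [-0.13,0.27,-0.312],"hand": 0.0},{"dp": [3,110,-54],"twist": [-0.173,0.365,-0.417],"hand": 0.0},{"dp": [3,110,-54],"twist": [-0.173,0.365,-0.417],"hand": 0.0}]}}

```text
clock: 37.15
tool_pos: [0.5684, -0.1514, 0.2966]
eef_rot: [-0.264, 0.944, 0.007, 0.2]
contact_force: [1.1, -0.6, -1.4]
opening: 0.612
finger_force: 25.0
```

```bash
python3 -c "
from j import *
s=st();W=carry(PG[1],.08,mids=((.52,-.05,.33),(.5,.1,.34)),fr=(.3,.55));sub(W)"
```

```text
t 37.15 p [ 0.5684 -0.1514  0.2966] R [[-0.781, -0.5, 0.374], [-0.494, 0.861, 0.119], [-0.382, -0.092, -0.92]] open 0.612 q [ 0.967  0.731 -1.161  1.918  0.939  0.655  1.47 ] F [ 1.1 -0.6 -1.4] ff 25.0
go dp [-25. 108. -37.] tw [-0.174  0.367 -0.406] rows 3.2
go dp [-111.  103.  -10.] tw [-0.    0.   -0.73] rows 4.1
go dp [-73. -31.  67.] tw [ 0.257  0.334 -0.621] rows 4.2
go dp [-65. -59.  56.] tw [ 0.257  0.334 -0.621] rows 4.2
```

Tracking is good, so I'll send the next two legs together.

Call:
{"method": "step_arm", "body": {"motion": [{"dp": [-6,27,-9],"twist": [-0.043,0.09,-0.1],"hand": 0.0},{"dp": [-12,54,-18],"twist": [-0.087,0.18,-0.2],"hand": 0.0},{"dp": [-18,81,-28],"twist": [-0.13,0.27,-0.3],"hand": 0.0},{"dp": [-25,108,-37],"twist": [-0.174,0.367,-0.406],"hand": 0.0},{"dp": [-25,108,-37],"twist": [-0.174,0.367,-0.406],"hand": 0.0}]}}

```text
clock: 37.78
tool_pos: [0.5219, -0.0514, 0.3286]
eef_rot: [-0.458, 0.889, 0.001, 0.001]
contact_force: [0.8, 0.0, -1.1]
opening: 0.611
finger_force: 25.0
```

Call:
{"method": "step_arm", "body": {"motion": [{"dp": [-22,20,-2],"twist": [0,0,-0.146],"hand": 0.0},{"dp": [-44,41,-4],"twist": [0,0,-0.292],"hand": 0.0},{"dp": [-66,62,-6],"twist": [0,0,-0.438],"hand": 0.0},{"dp": [-88,82,-8],"twist": [0,0,-0.584],"hand": 0.0},{"dp": [-111,103,-10],"twist": [0,0,-0.73],"hand": 0.0}]}}

```text
clock: 38.4
tool_pos: [0.503, 0.0943, 0.3369]
eef_rot: [0.744, -0.668, -0.0, 0.0]
contact_force: [0.1, 1.1, -0.2]
opening: 0.613
finger_force: 25.0
```

```bash
python3 -c "
from j import *
s=st();W=carry(PG[1],.08);sub(W[3:])"
```

```text
t 38.4 p [0.503  0.0943 0.3369] R [[0.106, -0.994, -0.001], [-0.994, -0.106, -0.0], [0.0, 0.001, -1.0]] open 0.613 q [ 0.462  0.771 -1.388  1.769  0.79   1.303  2.129] F [ 0.1  1.1 -0.2] ff 25.0
go dp [-76. -29.  66.] tw [ 0.26   0.333 -0.625] rows 4.2
go dp [-67. -60.  53.] tw [ 0.26   0.333 -0.625] rows 4.2
```

Call:
{"method": "step_arm", "body": {"motion": [{"dp": [-15,-6,10],"twist": [0.052,0.067,-0.125],"hand": 0.0},{"dp": [-30,-12,22],"twist": [0.104,0.133,-0.25],"hand": 0.0},{"dp": [-45,-17,36],"twist": [0.156,0.2,-0.375],"hand": 0.0},{"dp": [-60,-23,50],"twist": [0.208,0.266,-0.5],"hand": 0.0},{"dp": [-76,-29,66],"twist": [0.26,0.333,-0.625],"hand": 0.0}]}}

```text
clock: 39.02
tool_pos: [0.5243, 0.173, 0.2709]
eef_rot: [0.895, -0.394, 0.206, 0.014]
contact_force: [-0.0, -0.2, -0.7]
opening: 0.612
finger_force: 25.0
```

```bash
python3 -c "
from j import *
s=st();W=carry(PG[1],.08);sub(W[3:])"
```

```text
t 39.02 p [0.5243 0.173  0.2709] R [[0.604, -0.712, 0.358], [-0.7, -0.688, -0.189], [0.381, -0.137, -0.914]] open 0.612 q [ 0.102  0.808 -1.255  1.996  1.286  1.289  2.146] F [-0.  -0.2 -0.7] ff 25.0
go dp [-67. -60.  53.] tw [ 0.258  0.331 -0.625] rows 4.2
```

Call:
{"method": "step_arm", "body": {"motion": [{"dp": [-13,-12,10],"twist": [0.052,0.067,-0.125],"hand": 0.0},{"dp": [-27,-24,20],"twist": [0.104,0.133,-0.25],"hand": 0.0},{"dp": [-40,-36,31],"twist": [0.155,0.2,-0.375],"hand": 0.0},{"dp": [-54,-48,42],"twist": [0.206,0.265,-0.5],"hand": 0.0},{"dp": [-67,-60,53],"twist": [0.258,0.331,-0.625],"hand": 0.0}]}}

```text
clock: 39.65
tool_pos: [0.5454, 0.2516, 0.2051]
eef_rot: [0.922, -0.065, 0.381, 0.027]
contact_force: [0.2, 1.0, -1.0]
opening: 0.611
finger_force: 25.0
```

```bash
python3 -c "
from j import *
s=st();go(*ppose(PG[1],.12));topface();print(R.from_quat(s['eef_rot']).inv().apply([0,0,-118]).round(1))"
```

```text
t 39.65 p [0.5454 0.2516 0.2051] R [[0.701, -0.14, 0.7], [-0.099, -0.99, -0.1], [0.707, 0.001, -0.708]] open 0.611 q [-0.206  0.962 -1.056  2.216  1.847  1.444  2.175] F [ 0.2  1.  -1. ] ff 25.0
go dp [-0.  0. -0.] tw [-0.     0.001  0.001] rows 0.0
topface n 530 z 0.2267 slope deg [ 0.6 -1.2] rect ((0.5553902983665466, 0.2532729208469391), (0.06096847727894783, 0.05413646623492241), 81.83204650878906) bbox mid [0.5551 0.2523 0.2234]
[-83.4  -0.1  83.5]
```

Call:
{"method": "step_arm", "body": {"motion": [{"dp": [-20,2,19],"twist": [0,0,0],"hand": 0.0},{"dp": [-42,2,40],"twist": [0,0,0],"hand": 0.0},{"dp": [-62,2,61],"twist": [0,0,0],"hand": 0.0},{"dp": [-81,2,80],"twist": [0,0,0],"hand": 0.0},{"dp": [-83,2,82],"twist": [0,0,0],"hand": 0.0}]}}

```text
clock: 40.33
tool_pos: [0.5438, 0.2486, 0.0876]
eef_rot: [0.922, -0.067, 0.379, 0.029]
contact_force: [-0.2, 0.3, -0.7]
opening: 0.607
finger_force: 25.0
```

```bash
python3 -c "
from h import *
st();topface()"
```

```text
t 40.33 p [0.5438 0.2486 0.0876] R [[0.703, -0.146, 0.696], [-0.103, -0.989, -0.104], [0.704, 0.001, -0.71]] open 0.607 q [-0.26   1.204 -0.942  2.234  2.048  1.549  2.01 ] F [-0.2  0.3 -0.7] ff 25.0h.py:49: RuntimeWarning: Mean of empty slice.
  q=P[m];A=np.c_[q[:,:2]-q[:,:2].mean(0),np.ones(len(q))];c=np.linalg.lstsq(A,q[:,2],rcond=None)[0]
  ret = um.true_divide(
Traceback (most recent call last):
  File "h.py", line 50, in topface
    print("topface n",m.sum(),"z",c[2].round(4),"slope deg",np.degrees(c[:2]).round(1),"rect",cv2.minAreaRect(q[:,:2].astype(np.float32)),"bbox mid",((q.min(0)+q.max(0))/2).round(4))
                                                                                                                                                       ~~~~~^^^
ValueError: zero-size array to reduction operation minimum which has no identity
```

```bash
python3 -c "
from h import *
d=done();b=d['pixels'][120:280,60:260,::-1]
e=r.snapshot('side');cv2.imwrite('pics/s5.png',cv2.resize(np.hstack([e['pixels'][60:220,150:350,::-1],b]),None,fx=2,fy=2))"
```

```text
top (0.5695, 0.3645) 431 z [0.1044 0.1075 0.1106] ctr [0.571  0.3665 0.1075]
top (0.554, 0.25) 0
top (0.538, 0.137) 13
top {'red': [], 'green': [], 'jar': [(array([ 0.6269, -0.1606]), array([0.0536, 0.0779]), -17.4, np.float64(0.0587))]}
```

View pics/s5.png

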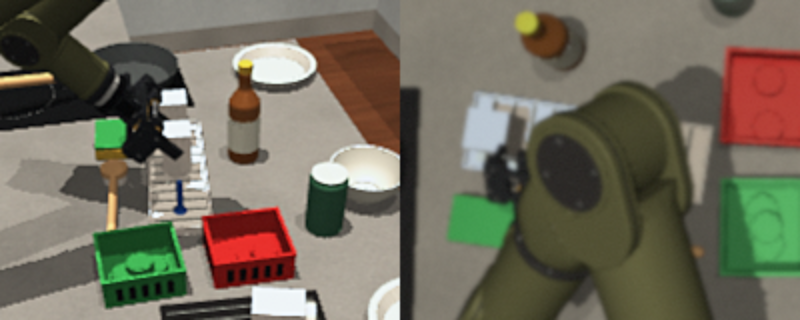

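Call:
{"method": "step_arm", "body": {"motion": [{"dp": [-1,0,1],"twist": [0,0,0],"hand": 0.0},{"dp": [-1,0,1],"twist": [0,0,0],"hand": 0.4},{"dp": [-1,0,1],"twist": [0,0,0],"hand": 0.4},{"dp": [-1,0,1],"twist": [0,0,0],"hand": 0.4},{"dp": [-1,0,1],"twist": [0,0,0],"hand": 0.4}]}}

```text
clock: 41.1
tool_pos: [0.5438, 0.2509, 0.088]
eef_rot: [0.922, -0.066, 0.381, 0.027]
contact_force: [0.1, -0.6, -0.1]
opening: 0.7
finger_force: 0.0
```

Call:
{"method": "step_arm", "body": {"motion": [{"dp": [0,0,-20],"twist": [0,0,0],"hand": 0.4},{"dp": [0,0,-60],"twist": [0,0,0],"hand": 0.4},{"dp": [0,0,-110],"twist": [0,0,0],"hand": 0.4},{"dp": [0,0,-140],"twist": [0,0,0],"hand": 0.4},{"dp": [0,0,-140],"twist": [0,0,0],"hand": 0.4}]}}

```text
clock: 41.72
tool_pos: [0.4454, 0.2664, 0.1886]
eef_rot: [0.922, -0.065, 0.382, 0.025]
contact_force: [0.4, 1.3, 0.0]
opening: 0.699
finger_force: 0.0
```

```bash
python3 -c "
from j import *
s=st();done(('top','side'))
a=-.305;c=np.array((.6268,-.161))
mids=((.5,.1,.34),(.5,-.05,.33),(.6,-.15,.2));Rd=grasp(a,0)
W=[(np.array(m),yawm((3.0-a)*f)@Rd) for m,f in zip(mids,(.6,.3,0))]
sub(W);print(run(s['q'],[(s['tool_pos'],R.from_quat(s['eef_rot']).as_matrix())]+W))"
```

```text
t 41.73 p [0.4454 0.2664 0.1886] R [[0.7, -0.139, 0.7], [-0.1, -0.99, -0.096], [0.707, -0.003, -0.707]] open 0.699 q [-0.41   1.007 -1.106  2.397  1.724  1.611  1.85 ] F [0.4 1.3 0. ] ff 0.0
top (0.5695, 0.3645) 432 z [0.1039 0.1074 0.1104] ctr [0.5708 0.3667 0.1074]
top (0.554, 0.25) 439 z [0.1041 0.1073 0.1104] ctr [0.5533 0.249  0.1073]
top (0.538, 0.137) 12
top {'red': [], 'green': [], 'jar': [(array([ 0.6281, -0.1611]), array([0.0538, 0.0807]), -17.4, np.float64(0.0584))]}
side (0.5695, 0.3645) 152 z [0.0903 0.1036 0.1065] ctr [0.5694 0.3511 0.1036]
side (0.554, 0.25) 183 z [0.0903 0.1041 0.1065] ctr [0.5522 0.2345 0.1041]
side (0.538, 0.137) 0
side {'red': [], 'green': [], 'jar': [(array([ 0.6262, -0.1612]), array([0.0569, 0.0778]), -16.3, np.float64(0.0561))]}
go dp [ 81.  78. -27.] tw [-0.258 -0.332  0.624] rows 4.2
go dp [103.  27. -45.] tw [-0.258 -0.332  0.624] rows 4.2
go dp [75.  8.  5.] tw [-0.    -0.     0.496] rows 2.8
go dp [ 69. -28.   5.] tw [0.    0.    0.496] rows 2.8
go dp [ -7. -70.  65.] tw [0.    0.    0.496] rows 2.8
go dp [-40. -59.  65.] tw [0.    0.    0.496] rows 2.8
([np.float64(0.0), np.float64(0.0), np.float64(0.0)], array([ 0.60201345,  0.89696009, -0.83664783,  1.622634  ,  0.77189082,
        0.98224817,  0.76742779]))
```

Jars 3 and 2 are fully down on pegs 1 and 2. Next is jar 1. It sits too close to the basket for the tilted grasp, so I'll first shift it with a vertical grasp.

Call:
{"method": "step_arm", "body": {"motion": [{"dp": [16,16,-6],"twist": [-0.052,-0.066,0.125],"hand": 0.4},{"dp": [32,31,-12],"twist": [-0.103,-0.132,0.25],"hand": 0.4},{"dp": [48,47,-17],"twist": [-0.155,-0.2,0.375],"hand": 0.4},{"dp": [65,62,-22],"twist": [-0.206,-0.265,0.5],"hand": 0.4},{"dp": [81,78,-27],"twist": [-0.258,-0.332,0.624],"hand": 0.4}]}}

```text
clock: 42.45
tool_pos: [0.4738, 0.1802, 0.2629]
eef_rot: [0.895, -0.398, 0.203, 0.015]
contact_force: [-0.3, 0.6, 0.1]
opening: 0.697
finger_force: 0.0
```

Call:
{"method": "step_arm", "body": {"motion": [{"dp": [20,5,-9],"twist": [-0.052,-0.066,0.125],"hand": 0.5},{"dp": [41,11,-18],"twist": [-0.103,-0.132,0.25],"hand": 0.5},{"dp": [62,16,-27],"twist": [-0.155,-0.2,0.375],"hand": 0.5},{"dp": [82,22,-36],"twist": [-0.206,-0.265,0.5],"hand": 0.5},{"dp": [103,27,-45],"twist": [-0.258,-0.332,0.624],"hand": 0.5}]}}

```text
clock: 43.08
tool_pos: [0.5007, 0.0973, 0.3391]
eef_rot: [0.742, -0.671, -0.002, 0.0]
contact_force: [0.1, 0.2, -1.0]
opening: 0.748
finger_force: 0.0
```

Call:
{"method": "step_arm", "body": {"motion": [{"dp": [19,2,1],"twist": [0,0,0.125],"hand": 0.5},{"dp": [38,4,2],"twist": [0,0,0.25],"hand": 0.5},{"dp": [56,6,4],"twist": [0,0,0.375],"hand": 0.5},{"dp": [75,8,5],"twist": [0,0,0.496],"hand": 0.5}]}}

```text
clock: 43.58
tool_pos: [0.5002, 0.0216, 0.3333]
eef_rot: [-0.554, 0.832, 0.0, -0.001]
contact_force: [0.3, -1.1, -0.2]
opening: 0.749
finger_force: 0.0
```

```bash
python3 -c "
from j import *
s=st()
a=-.305
mids=((.5,-.05,.33),(.6,-.15,.2));Rd=grasp(a,0)
W=[(np.array(m),yawm((3.0-a)*f)@Rd) for m,f in zip(mids,(.3,0))]
sub(W)"
```

```text
t 43.58 p [0.5002 0.0216 0.3333] R [[-0.385, -0.923, -0.002], [-0.923, 0.385, -0.0], [0.001, 0.002, -1.0]] open 0.749 q [ 0.589  0.708 -1.293  1.805  0.73   1.215  1.82 ] F [ 0.3 -1.1 -0.2] ff 0.0
go dp [ 66. -27.   3.] tw [ 0.001 -0.001  0.489] rows 2.7
go dp [ -7. -70.  65.] tw [0.    0.    0.496] rows 2.8
go dp [-40. -59.  65.] tw [0.    0.    0.496] rows 2.8
```

Call:
{"method": "step_arm", "body": {"motion": [{"dp": [17,-7,1],"twist": [0,0,0.125],"hand": 0.5},{"dp": [33,-13,2],"twist": [0,0,0.25],"hand": 0.5},{"dp": [50,-20,3],"twist": [0,0,0.375],"hand": 0.5},{"dp": [66,-27,3],"twist": [0,0,0.489],"hand": 0.5}]}}

```text
clock: 44.08
tool_pos: [0.4998, -0.0498, 0.3304]
eef_rot: [-0.337, 0.942, 0.0, -0.001]
contact_force: [-0.4, 0.9, 0.2]
opening: 0.753
finger_force: 0.0
```

Call:
{"method": "step_arm", "body": {"motion": [{"dp": [-2,-18,16],"twist": [0,0,0.125],"hand": 0.5},{"dp": [-3,-35,32],"twist": [0,0,0.25],"hand": 0.5},{"dp": [-5,-53,49],"twist": [0,0,0.375],"hand": 0.5},{"dp": [-7,-70,65],"twist": [0,0,0.496],"hand": 0.5}]}}

```text
clock: 44.58
tool_pos: [0.55, -0.0991, 0.2646]
eef_rot: [-0.095, 0.995, -0.0, -0.001]
contact_force: [-0.5, 0.8, -0.4]
opening: 0.753
finger_force: 0.0
```

Call:
{"method": "step_arm", "body": {"motion": [{"dp": [-10,-15,16],"twist": [0,0,0.125],"hand": 0.5},{"dp": [-20,-30,32],"twist": [0,0,0.25],"hand": 0.5},{"dp": [-30,-45,49],"twist": [0,0,0.375],"hand": 0.5},{"dp": [-40,-59,65],"twist": [0,0,0.496],"hand": 0.5},{"dp": [-40,-59,65],"twist": [0,0,0.496],"hand": 0.5}]}}

```text
clock: 45.2
tool_pos: [0.5998, -0.1492, 0.199]
eef_rot: [0.15, 0.989, -0.001, -0.002]
contact_force: [-0.3, 0.6, 0.6]
opening: 0.752
finger_force: 0.0
```

```bash
python3 -c "
from j import *
s=st();print(things(r.snapshot('side'))['jar'])
a=-.302
go(np.array([.627,-.161,.043]),grasp(a,0))"
```

```text
t 45.2 p [ 0.5998 -0.1492  0.199 ] R [[-0.955, 0.297, -0.004], [0.297, 0.955, -0.001], [0.004, -0.002, -1.0]] open 0.752 q [ 0.575  0.856 -0.772  1.626  0.7    0.961  0.824] F [-0.3  0.6  0.6] ff 0.0
[(array([ 0.6268, -0.1628]), array([0.0592, 0.0747]), -15.5, np.float64(0.0561))]
go dp [-30.  -5. 157.] tw [-0.001 -0.003  0.003] rows 2.7
```

Call:
{"method": "step_arm", "body": {"motion": [{"dp": [-30,-5,50],"twist": [0,0,0],"hand": 0.5},{"dp": [-30,-5,100],"twist": [0,0,0],"hand": 0.5},{"dp": [-30,-5,145],"twist": [0,0,0],"hand": 0.5},{"dp": [-30,-5,156],"twist": [0,0,0],"hand": 0.5},{"dp": [-30,-5,156],"twist": [0,0,0],"hand": 0.0}]}}

```text
clock: 45.88
tool_pos: [0.6282, -0.1595, 0.0465]
eef_rot: [0.148, 0.989, 0.001, 0.0]
contact_force: [-0.3, -0.5, 0.8]
opening: 0.657
finger_force: 0.0
```

Call:
{"method": "step_arm", "body": {"motion": [{"dp": [0,0,0],"twist": [0,0,0],"hand": 0.0},{"dp": [0,0,0],"twist": [0,0,0],"hand": 0.0},{"dp": [0,0,0],"twist": [0,0,0],"hand": 0.0},{"dp": [0,0,-20],"twist": [0,0,0],"hand": 0.0},{"dp": [0,0,-30],"twist": [0,0,0],"hand": 0.0}]}}

```text
clock: 46.5
tool_pos: [0.6288, -0.1598, 0.0777]
eef_rot: [0.149, 0.989, 0.0, 0.001]
contact_force: [-0.1, -0.8, -1.7]
opening: 0.609
finger_force: 25.0
```

Call:
{"method": "step_arm", "body": {"motion": [{"dp": [-10,-32,0],"twist": [0,0,-0.1],"hand": 0.0},{"dp": [-20,-64,0],"twist": [0,0,-0.2],"hand": 0.0},{"dp": [-30,-95,0],"twist": [0,0,-0.3],"hand": 0.0},{"dp": [-30,-95,10],"twist": [0,0,-0.3],"hand": 0.0},{"dp": [-30,-95,27],"twist": [0,0,-0.3],"hand": 0.0}]}}

```text
clock: 47.12
tool_pos: [0.6293, -0.2584, 0.0488]
eef_rot: [-0.0, 1.0, 0.001, 0.001]
contact_force: [0.7, 0.2, -0.4]
opening: 0.608
finger_force: 25.0
```

```bash
python3 -c "
from j import *
s=st()"
```

```text
t 47.12 p [ 0.6293 -0.2584  0.0488] R [[-1.0, -0.001, 0.002], [-0.001, 1.0, 0.002], [-0.002, 0.002, -1.0]] open 0.608 q [ 0.679  1.132 -0.742  1.487  0.905  0.888  1.204] F [ 0.7  0.2 -0.4] ff 25.0
```

Call:
{"method": "step_arm", "body": {"motion": [{"dp": [0,0,2],"twist": [0,0,0],"hand": 0.0},{"dp": [0,0,2],"twist": [0,0,0],"hand": 0.5},{"dp": [0,0,2],"twist": [0,0,0],"hand": 0.5},{"dp": [0,0,2],"twist": [0,0,0],"hand": 0.5},{"dp": [0,0,-20],"twist": [0,0,0],"hand": 0.5}]}}

```text
clock: 47.75
tool_pos: [0.6274, -0.2591, 0.0677]
eef_rot: [-0.001, 1.0, 0.001, -0.002]
contact_force: [0.4, 0.4, -0.3]
opening: 0.747
finger_force: 0.0
```

Call:
{"method": "step_arm", "body": {"motion": [{"dp": [0,0,-60],"twist": [0,0,0],"hand": 0.5},{"dp": [0,0,-120],"twist": [0,0,0],"hand": 0.5},{"dp": [40,0,-140],"twist": [0,0,0],"hand": 0.5},{"dp": [40,0,-140],"twist": [0,0,0],"hand": 0.5}]}}

```text
clock: 48.25
tool_pos: [0.5876, -0.2604, 0.2124]
eef_rot: [-0.0, 1.0, -0.001, 0.001]
contact_force: [0.2, -0.5, 0.2]
opening: 0.746
finger_force: 0.0
```

```bash
python3 -c "
from j import *
s=st();d=done();j=things(r.snapshot('side'))['jar'];print(j)
W=ret((.629,-.259),0.0)[2:];sub(W)
print(run(s['q'],[(s['tool_pos'],R.from_quat(s['eef_rot']).as_matrix())]+W))"
```

```text
t 48.25 p [ 0.5876 -0.2604  0.2124] R [[-1.0, -0.001, 0.002], [-0.001, 1.0, -0.002], [-0.002, -0.002, -1.0]] open 0.746 q [ 0.774  0.892 -0.86   1.54   0.746  1.059  1.293] F [ 0.2 -0.5  0.2] ff 0.0
top (0.5695, 0.3645) 442 z [0.1044 0.1076 0.1104] ctr [0.5688 0.3658 0.1076]
top (0.554, 0.25) 438 z [0.1045 0.1075 0.1108] ctr [0.5533 0.2492 0.1075]
top (0.538, 0.137) 0
top {'red': [], 'green': [], 'jar': [(array([ 0.655 , -0.2569]), array([0.0199, 0.0522]), -89.7, np.float64(0.0581))]}
[(array([ 0.6272, -0.259 ]), array([0.0569, 0.0787]), -0.4, np.float64(0.0564))]
go dp [ 42.   1. -13.] tw [-0.    -0.783  0.001] rows 4.4
go dp [85.  0. 85.] tw [0. 0. 0.] rows 2.0
go dp [-0.  0. 90.] tw [0. 0. 0.] rows 1.5
([np.float64(0.0), np.float64(0.0), np.float64(0.0)], array([ 1.0725692 ,  1.45573956, -1.09713404,  2.05068301,  2.60752059,
        0.83289626,  0.04003866]))
```

Jar 1 now lies at (0.628, −0.259) with its axis along x. I tilt the tool and grasp it.

Call:
{"method": "step_arm", "body": {"motion": [{"dp": [8,0,-3],"twist": [0,-0.157,0],"hand": 0.5},{"dp": [16,0,-6],"twist": [0,-0.314,0],"hand": 0.5},{"dp": [25,1,-8],"twist": [0,-0.47,0],"hand": 0.5},{"dp": [33,1,-10],"twist": [0,-0.627,0],"hand": 0.5},{"dp": [42,1,-13],"twist": [0,-0.783,0],"hand": 0.5}]}}

```text
clock: 48.98
tool_pos: [0.5486, -0.2666, 0.2062]
eef_rot: [-0.001, 0.967, -0.013, 0.256]
contact_force: [-0.1, -0.3, -0.0]
opening: 0.751
finger_force: 0.0
```

```bash
python3 -c "
from j import *
s=st();W=ret((.628,-.259),0.0)[2:];sub(W)
"
```

```text
t 48.98 p [ 0.5486 -0.2666  0.2062] R [[-0.869, 0.005, 0.495], [-0.009, 1.0, -0.025], [-0.495, -0.027, -0.869]] open 0.751 q [ 0.983  0.786 -0.841  2.079  1.736  0.361  0.382] F [-0.1 -0.3 -0. ] ff 0.0
go dp [ -6.   7. -16.] tw [-0.024 -0.267  0.012] rows 1.5
go dp [85.  0. 85.] tw [0. 0. 0.] rows 2.0
go dp [-0.  0. 90.] tw [0. 0. 0.] rows 1.5
```

Call:
{"method": "step_arm", "body": {"motion": [{"dp": [-2,2,-5],"twist": [-0.008,-0.09,0.004],"hand": 0.5},{"dp": [-4,5,-10],"twist": [-0.016,-0.18,0.008],"hand": 0.5},{"dp": [-6,7,-16],"twist": [-0.024,-0.267,0.012],"hand": 0.5},{"dp": [-6,7,-16],"twist": [-0.024,-0.267,0.012],"hand": 0.5}]}}

```text
clock: 49.48
tool_pos: [0.545, -0.2591, 0.2218]
eef_rot: [0.001, 0.925, 0.002, 0.381]
contact_force: [-0.3, 0.4, -0.5]
opening: 0.751
finger_force: 0.0
```

```bash
python3 -c "
from j import *
s=st();W=ret((.628,-.259),0.0)[2:];print('toA');go(*W[1]);go(*W[2])
"
```

```text
t 49.48 p [ 0.545  -0.2591  0.2218] R [[-0.71, 0.001, 0.704], [0.003, 1.0, 0.002], [-0.704, 0.004, -0.71]] open 0.751 q [ 1.217  0.975 -1.185  2.248  2.331  0.62  -0.046] F [-0.3  0.4 -0.5] ff 0.0
toA
go dp [83. -0. 85.] tw [ 0.002 -0.003 -0.003] rows 2.0
go dp [ 83.  -1. 175.] tw [ 0.002 -0.003 -0.003] rows 3.2
```

Call:
{"method": "step_arm", "body": {"motion": [{"dp": [42,0,43],"twist": [0,0,0],"hand": 0.5},{"dp": [83,0,85],"twist": [0,0,0],"hand": 0.5},{"dp": [83,-1,125],"twist": [0,0,0],"hand": 0.5},{"dp": [83,-1,165],"twist": [0,0,0],"hand": 0.5},{"dp": [83,-1,174],"twist": [0,0,0],"hand": 0.5}]}}

```text
clock: 50.1
tool_pos: [0.6117, -0.2599, 0.0397]
eef_rot: [-0.0, 0.925, -0.0, 0.381]
contact_force: [-1.2, -0.2, 0.9]
opening: 0.747
finger_force: 0.0
```

```bash
python3 -c "
from j import *
s=st();W=ret((.628,-.259),0.0)[2:];go(*W[2])
"
```

```text
t 50.1 p [ 0.6117 -0.2599  0.0397] R [[-0.71, -0.0, 0.704], [-0.001, 1.0, -0.001], [-0.704, -0.001, -0.71]] open 0.747 q [ 1.088  1.389 -1.078  2.094  2.601  0.81  -0.006] F [-1.2 -0.2  0.9] ff 0.0
go dp [ 2.  1. -1.] tw [-0.001 -0.004  0.001] rows 0.0
```

Call:
{"method": "step_arm", "body": {"motion": [{"dp": [0,0,0],"twist": [0,0,0],"hand": 0.0},{"dp": [0,0,0],"twist": [0,0,0],"hand": 0.0},{"dp": [0,0,0],"twist": [0,0,0],"hand": 0.0},{"dp": [0,0,0],"twist": [0,0,0],"hand": 0.0},{"dp": [0,0,0],"twist": [0,0,0],"hand": 0.0}], "force": 25}}

```text
clock: 50.72
tool_pos: [0.6098, -0.2602, 0.0425]
eef_rot: [-0.0, 0.924, -0.0, 0.382]
contact_force: [-1.1, 0.3, 2.8]
opening: 0.612
finger_force: 25.0
```

Call:
{"method": "step_arm", "body": {"motion": [{"dp": [0,0,0],"twist": [0,0,0],"hand": 0.0},{"dp": [-35,0,-35],"twist": [0,0,0],"hand": 0.0},{"dp": [-75,0,-75],"twist": [0,0,0],"hand": 0.0},{"dp": [-115,0,-115],"twist": [0,0,0],"hand": 0.0},{"dp": [-155,0,-155],"twist": [0,0,0],"hand": 0.0}]}}

```text
clock: 51.35
tool_pos: [0.6098, -0.2596, 0.262]
eef_rot: [-0.0, 0.924, 0.001, 0.382]
contact_force: [-0.8, -0.1, -1.7]
opening: 0.61
finger_force: 25.0
```

```bash
python3 -c "
from j import *
s=st();W=carry(PG[2],.0,mids=((.52,-.08,.33),(.5,.02,.34)),fr=(.3,.55));sub(W)
print(run(s['q'],[(s['tool_pos'],R.from_quat(s['eef_rot']).as_matrix())]+W))"
```

```text
t 51.35 p [ 0.6098 -0.2596  0.262 ] R [[-0.709, -0.0, 0.705], [0.0, 1.0, 0.001], [-0.705, 0.001, -0.709]] open 0.61 q [ 1.11   0.877 -1.101  2.073  2.15   0.468  0.06 ] F [-0.8 -0.1 -1.7] ff 25.0
go dp [  8.  90. -56.] tw [-0.175  0.364 -0.426] rows 3.3
go dp [-15.  97. -40.] tw [-0.175  0.364 -0.426] rows 3.3
go dp [-66.  78. -10.] tw [-0.    0.   -0.75] rows 4.2
go dp [-58. -19.  67.] tw [ 0.264  0.33  -0.638] rows 4.3
go dp [-59. -41.  56.] tw [ 0.264  0.33  -0.638] rows 4.3
([np.float64(0.0), np.float64(0.0), np.float64(0.0)], array([ 0.04782343,  1.01910646, -1.11311319,  2.38644544,  2.01303914,
        1.48429815,  2.17862427]))
```

Call:
{"method": "step_arm", "body": {"motion": [{"dp": [2,22,-14],"twist": [-0.044,0.09,-0.106],"hand": 0.0},{"dp": [4,45,-28],"twist": [-0.088,0.18,-0.213],"hand": 0.0},{"dp": [6,68,-42],"twist": [-0.131,0.27,-0.32],"hand": 0.0},{"dp": [8,90,-56],"twist": [-0.175,0.364,-0.426],"hand": 0.0},{"dp": [8,90,-56],"twist": [-0.175,0.364,-0.426],"hand": 0.0}]}}

```text
clock: 51.98
tool_pos: [0.5662, -0.1731, 0.2937]
eef_rot: [-0.212, 0.954, -0.006, 0.211]
contact_force: [1.1, -1.8, -1.7]
opening: 0.607
finger_force: 25.0
```

```bash
python3 -c "
from j import *
s=st();W=carry(PG[2],.0,mids=((.52,-.08,.33),(.5,.02,.34)),fr=(.3,.55));sub(W)"
```

```text
t 51.98 p [ 0.5662 -0.1731  0.2937] R [[-0.821, -0.402, 0.406], [-0.407, 0.91, 0.078], [-0.4, -0.101, -0.911]] open 0.607 q [ 0.96   0.691 -1.073  1.947  0.968  0.57   1.367] F [ 1.1 -1.8 -1.7] ff 25.0
go dp [-15. 100. -45.] tw [-0.198  0.381 -0.456] rows 3.5
go dp [-66.  78. -10.] tw [-0.    0.   -0.75] rows 4.2
go dp [-58. -19.  67.] tw [ 0.264  0.33  -0.638] rows 4.3
go dp [-59. -41.  56.] tw [ 0.264  0.33  -0.638] rows 4.3
```

Call:
{"method": "step_arm", "body": {"motion": [{"dp": [-4,25,-11],"twist": [-0.05,0.095,-0.114],"hand": 0.0},{"dp": [-8,50,-22],"twist": [-0.1,0.19,-0.228],"hand": 0.0},{"dp": [-11,75,-34],"twist": [-0.15,0.286,-0.342],"hand": 0.0},{"dp": [-15,100,-45],"twist": [-0.198,0.381,-0.456],"hand": 0.0},{"dp": [-15,100,-45],"twist": [-0.198,0.381,-0.456],"hand": 0.0}]}}

```text
clock: 52.6
tool_pos: [0.5229, -0.0778, 0.331]
eef_rot: [-0.434, 0.901, 0.0, 0.004]
contact_force: [1.1, 0.5, -1.2]
opening: 0.612
finger_force: 25.0
```

Call:
{"method": "step_arm", "body": {"motion": [{"dp": [-13,16,-2],"twist": [0,0,-0.15],"hand": 0.0},{"dp": [-26,31,-4],"twist": [0,0,-0.3],"hand": 0.0},{"dp": [-40,47,-6],"twist": [0,0,-0.45],"hand": 0.0},{"dp": [-53,62,-8],"twist": [0,0,-0.6],"hand": 0.0},{"dp": [-66,78,-10],"twist": [0,0,-0.75],"hand": 0.0}]}}

```text
clock: 53.22
tool_pos: [0.5024, 0.018, 0.3394]
eef_rot: [0.733, -0.68, 0.001, -0.002]
contact_force: [0.1, -0.3, -0.1]
opening: 0.609
finger_force: 25.0
```

```bash
python3 -c "
from j import *
s=st();W=carry(PG[2],.0);sub(W[3:])"
```

```text
t 53.23 p [0.5024 0.018  0.3394] R [[0.074, -0.997, 0.005], [-0.997, -0.074, 0.002], [-0.001, -0.005, -1.0]] open 0.609 q [ 0.626  0.755 -1.397  1.795  0.782  1.286  2.24 ] F [ 0.1 -0.3 -0.1] ff 25.0
go dp [-59. -17.  67.] tw [ 0.263  0.329 -0.641] rows 4.3
go dp [-60. -41.  55.] tw [ 0.263  0.329 -0.641] rows 4.3
```

Call:
{"method": "step_arm", "body": {"motion": [{"dp": [-12,-3,11],"twist": [0.053,0.066,-0.128],"hand": 0.0},{"dp": [-24,-7,24],"twist": [0.105,0.132,-0.256],"hand": 0.0},{"dp": [-36,-10,38],"twist": [0.158,0.198,-0.385],"hand": 0.0},{"dp": [-48,-14,52],"twist": [0.21,0.264,-0.513],"hand": 0.0},{"dp": [-59,-17,67],"twist": [0.263,0.329,-0.641],"hand": 0.0}]}}

```text
clock: 53.85
tool_pos: [0.5156, 0.0786, 0.2726]
eef_rot: [0.892, -0.402, 0.208, 0.013]
contact_force: [-0.7, -1.2, -1.1]
opening: 0.613
finger_force: 25.0
```

```bash
python3 -c "
from j import *
s=st();W=carry(PG[2],.0);sub(W[3:])"
```

```text
t 53.85 p [0.5156 0.0786 0.2726] R [[0.591, -0.722, 0.36], [-0.711, -0.677, -0.19], [0.381, -0.143, -0.913]] open 0.613 q [ 0.319  0.763 -1.291  2.119  1.324  1.202  2.196] F [-0.7 -1.2 -1.1] ff 25.0
go dp [-60. -40.  55.] tw [ 0.262  0.327 -0.64 ] rows 4.3
```

Call:
{"method": "step_arm", "body": {"motion": [{"dp": [-12,-8,11],"twist": [0.053,0.066,-0.128],"hand": 0.0},{"dp": [-24,-16,22],"twist": [0.105,0.132,-0.256],"hand": 0.0},{"dp": [-36,-24,33],"twist": [0.158,0.197,-0.384],"hand": 0.0},{"dp": [-48,-32,44],"twist": [0.21,0.262,-0.512],"hand": 0.0},{"dp": [-60,-40,55],"twist": [0.262,0.327,-0.64],"hand": 0.0}]}}

```text
clock: 54.48
tool_pos: [0.5285, 0.1379, 0.2051]
eef_rot: [0.922, -0.065, 0.381, 0.027]
contact_force: [-0.1, -0.4, -1.2]
opening: 0.611
finger_force: 25.0
```

```bash
python3 -c "
from j import *
s=st();go(*ppose(PG[2],.12));topface();print(R.from_quat(s['eef_rot']).inv().apply([0,0,-118]).round(1))"
```

```text
t 54.48 p [0.5285 0.1379 0.2051] R [[0.701, -0.141, 0.699], [-0.1, -0.99, -0.1], [0.706, 0.0, -0.708]] open 0.611 q [-0.006  0.945 -1.094  2.442  1.956  1.455  2.099] F [-0.1 -0.4 -1.2] ff 25.0
go dp [ 0. -0.  0.] tw [0.    0.001 0.   ] rows 0.0
topface n 540 z 0.2271 slope deg [-0.  -0.6] rect ((0.5400525331497192, 0.13855008780956268), (0.05908630043268204, 0.05489220842719078), 81.82113647460938) bbox mid [0.541  0.1372 0.2231]
[-83.4  -0.   83.5]
```

Call:
{"method": "step_arm", "body": {"motion": [{"dp": [-21,0,19],"twist": [0,0,0],"hand": 0.0},{"dp": [-43,0,40],"twist": [0,0,0],"hand": 0.0},{"dp": [-63,0,60],"twist": [0,0,0],"hand": 0.0},{"dp": [-82,0,79],"twist": [0,0,0],"hand": 0.0},{"dp": [-84,0,81],"twist": [0,0,0],"hand": 0.0}]}}

```text
clock: 55.15
tool_pos: [0.526, 0.1375, 0.0876]
eef_rot: [0.922, -0.068, 0.379, 0.028]
contact_force: [-0.8, 1.4, -0.4]
opening: 0.611
finger_force: 25.0
```

```bash
python3 -c "
from h import *
st()"
```

```text
t 55.15 p [0.526  0.1375 0.0876] R [[0.703, -0.147, 0.696], [-0.104, -0.989, -0.104], [0.703, 0.001, -0.711]] open 0.611 q [-0.08   1.242 -0.958  2.462  2.17   1.655  1.943] F [-0.8  1.4 -0.4] ff 25.0
```

Call:
{"method": "step_arm", "body": {"motion": [{"dp": [-1,0,1],"twist": [0,0,0],"hand": 0.0},{"dp": [-1,0,1],"twist": [0,0,0],"hand": 0.5},{"dp": [-1,0,1],"twist": [0,0,0],"hand": 0.5},{"dp": [-1,0,1],"twist": [0,0,0],"hand": 0.5},{"dp": [-1,0,1],"twist": [0,0,0],"hand": 0.5}]}}

```text
clock: 55.78
tool_pos: [0.5266, 0.1393, 0.0884]
eef_rot: [0.922, -0.067, 0.381, 0.027]
contact_force: [-0.7, -0.3, 0.2]
opening: 0.751
finger_force: 0.0
```

Call:
{"method": "step_arm", "body": {"motion": [{"dp": [0,0,-20],"twist": [0,0,0],"hand": 0.5},{"dp": [15,0,-50],"twist": [0,0,0],"hand": 0.5},{"dp": [50,0,-85],"twist": [0,0,0],"hand": 0.5},{"dp": [90,0,-125],"twist": [0,0,0],"hand": 0.5},{"dp": [120,0,-155],"twist": [0,0,0],"hand": 0.5}]}}

```text
clock: 56.4
tool_pos: [0.5019, 0.1429, 0.2849]
eef_rot: [0.921, -0.066, 0.382, 0.027]
contact_force: [0.3, -0.1, -0.7]
opening: 0.748
finger_force: 0.0
```

Call:
{"method": "step_arm", "body": {"motion": [{"dp": [30,60,-30],"twist": [0,0,0],"hand": 0.5},{"dp": [30,110,-30],"twist": [0,0,0],"hand": 0.5},{"dp": [30,160,-30],"twist": [0,0,0],"hand": 0.5}]}}

```text
clock: 56.78
tool_pos: [0.4786, -0.0176, 0.3259]
eef_rot: [0.921, -0.066, 0.382, 0.028]
contact_force: [1.1, -0.2, 0.2]
opening: 0.75
finger_force: 0.0
```

```bash
python3 -c "
from h import *
st();d=done();e=r.snapshot('side');cv2.imwrite('pics/f.png',np.hstack([e['pixels'][70:330,120:400,::-1],d['pixels'][50:310,60:420,::-1]]))"
```

```text
t 56.77 p [ 0.4786 -0.0176  0.3259] R [[0.699, -0.143, 0.7], [-0.1, -0.99, -0.102], [0.708, 0.001, -0.706]] open 0.75 q [ 0.602  0.573 -1.327  2.55   1.92   1.048  2.394] F [ 1.1 -0.2  0.2] ff 0.0
top (0.5695, 0.3645) 442 z [0.1042 0.1075 0.1106] ctr [0.5688 0.3652 0.1075]
top (0.554, 0.25) 442 z [0.1044 0.1074 0.1102] ctr [0.5532 0.2495 0.1074]
top (0.538, 0.137) 436 z [0.1042 0.1076 0.1107] ctr [0.538  0.1359 0.1076]
top {'red': [], 'green': [], 'jar': []}
```

View pics/f.png

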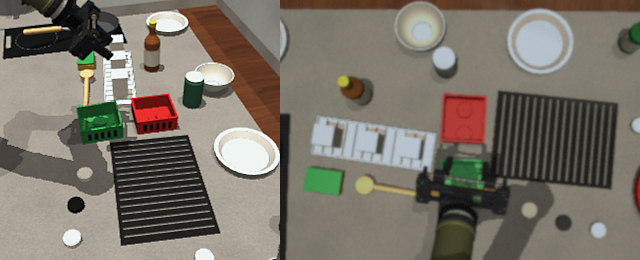

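Call:
{"method": "step_arm", "body": {"motion": [{"dp": [17,47,17],"twist": [0,0,0],"hand": 0.5},{"dp": [34,94,34],"twist": [0,0,0],"hand": 0.5},{"dp": [50,141,50],"twist": [0,0,0],"hand": 0.5},{"dp": [50,141,50],"twist": [0,0,0],"hand": 0.5}]}}

```text
clock: 57.38
tool_pos: [0.5287, -0.1724, 0.324]
eef_rot: [0.921, -0.072, 0.38, 0.031]
contact_force: [-0.5, 0.6, 0.1]
opening: 0.749
finger_force: 0.0
```

```bash
python3 -c "
from h import *
d=r.snapshot('top');P=cloud(d)
for n,c in(('red',(.6227,-.002)),('green',(.444,0))):
    m=(abs(P[...,0]-c[0])<.052)&(abs(P[...,1]-c[1])<.047);print(n,m.sum(),np.percentile(P[m][:,2],[5,25,50,75,90,98]).round(4))
im=d['pixels'][135:265,200:300,::-1];cv2.imwrite('pics/g.png',cv2.resize(im,None,fx=4,fy=4,interpolation=cv2.INTER_CUBIC))"
```

```text
red 1191 [0.0016 0.0044 0.0071 0.0182 0.0216 0.0243]
green 2047 [0.0022 0.0065 0.0245 1.3254 1.3254 1.3254]
```

View pics/g.png

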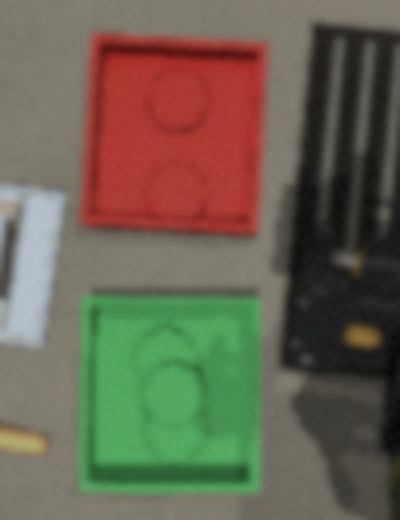

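The picture shows two lids in the red basket, at about (178,100) and (178,192). It shows three in the green one, at (170,350), (173,393) and (172,440), all inside and low. I hand the job in.

```bash
python3 -c "
from plant import r
print(r.finish_job())"
```

```text
the job is handed in; nothing more can be done
None
```

The job is handed in at about 57 s of the 210 s allowed: the final camera check showed all three jars upside down and fully down on their own pegs, two red lids in the red basket and three green lids in the green basket; no verdict came back.

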